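Gauge a fired test tile in the taper gauge

ROBOT

A 7-joint arm with a two-finger parallel gripper is mounted at the origin on the work surface. World frame = base frame: x ahead of the robot, y to its left, z up, the work surface at z = 0. Lengths are in m, angles in rad, forces in N, time in s.
With the tool pointing down it reaches from about 0.4 to 0.875 m from the base axis. Payload 19.3 kg.
Tool frame: the origin (TCP) lies at the very end of the fingers, on their centre line; the grasp point (between the pads) lies 19 mm behind it; z points along the fingers, x is the direction in which the jaws open and shut, and the axes are right-handed (so a half turn about z gives the same grasp; the last joint's range is limited). The gripper opens to 85 mm and grips with 20 to 120 N. Pads are 22 mm wide; open, the fingers measure 114 mm over their backs; the gripper's body (76 mm by 85 mm) begins 54 mm behind the grasp point. The pads swing forward as they close: fully open they stand 13 mm farther back than shut.
Start: joints at [1.103, 0.521, -0.036, 1.599, 0.021, 1.021, -0.113], TCP at [0.242, -0.576, 0.231] pointing down, gripper open.
Joint ranges: [-2.91, 2.91], [-0.3, 2.13], [-1.5, 1.42], [0.17, 2.43], [-1.26, 4.41], [0.16, 1.93], [-2.52, 2.52]. Speed limits (rad/s): [1.89, 1.89, 2.39, 2.39, 3.01, 3.01, 3.01].

INTERFACE

Orientations are given as [roll, pitch, yaw] about the fixed x, y, z axes, in that order (R = Rz(yaw) Ry(pitch) Rx(roll)).
In Python, from workcell import bot gives the robot as it stands.
- The arm moves only by the tool jog_arm, never from a script. Its argument "increments" is a list of rows, each an object of numbers: "wx", "wy", "wz": the turn, a rotation vector about the tool's x, y, z in degrees; "x", "y", "z": the shift along the tool's x, y, z in cm; "claw": the opening in per cent of the stroke, from 0 (shut) to 100 (fully open). A call has 1 to 10 rows; each row is the pose to reach, as a shift and turn from the pose measured when the call began, along the tool's axes at that moment; what a row does not reach only later rows make up. A row lasts 1/8 s, in which the tool goes at most 62.5 mm and 10.7 degrees, less where a joint would pass 70% of its speed; a pose out of reach is approached as far as the arm can. A call with a gripper value outside its range is refused whole. The fingers move at their own pace and stop on an object; "squeeze" is the grip in N (left out, the last holds). Time passes only in rows, so rows that repeat a pose let the fingers close. It gives the time, the measured TCP pose, the force and the opening at its end, in the units of the state.
- bot.observe(): the state, without advancing time (a new reading comes with each control period).
- bot.grab_frame(name): name is "side" or "top"; returns a dict with "pixels" (400x640x3 uint8, red, green, blue), "fov_y" (degrees; the focal length in pixels is half the picture's height over the tangent of half this angle, whatever the lens; pixels are square), "cx", "cy" (the principal point, pixels), "origin" and "orientation" of the camera in the world. Camera axes: x right, y down, z forward; pixel columns grow to the right and rows downward; lengths in m; the calibration is good to about 2 mm. A picture is of the moment at which its call begins. There is no depth.
- bot.job_done(): hands the job in, once; it reports no verdict.
The state is a dict: "clock": time; "qpos": joint angles; "qd": joint speeds; "joint_efforts": joint torques, N m; "position": TCP position; "tool_rot": TCP orientation; "force": force on the tool from outside, world axes, zero at the start; "moment": the same for the moment, N m; "grip_width": finger opening in m.
Only numpy, scipy, OpenCV 4.12 (cv2) and the standard library are available. Lean on these libraries where they do the work, as an engineer would, in place of code of your own. Each camera call takes 0.05 s, during which the arm holds its last target.

TASK

Find the fired width of the test tile that stands by itself on the round plaster bat: set it flat in the wide mouth of the taper gauge, foot square to the slot, and slide it along until it wedges snugly against both fences, firmly but without forcing it. Leave it wedged there and slide the brass cursor up until its face just touches the tile, without pushing the tile back, so that the reading stands. Leave the tiles on the ware board and everything else on the bench where they are.

Things in the scene. Friction and masses are not known exactly. Their poses are not given: they have to be found in the camera images.
- tile_a_mid (a point): one of three like fired test tiles of upside-down T shape, unmarked, 85 g: foot 40 mm long (own y axis), 12 mm thick, 50 to 58 mm wide (x; each its own width, for the gauge to find); a web stands across its middle, 10 mm thick (y), 42 mm wide (x), its top 54 mm above the underside. This point: centre, 27 mm above the underside, z up. Which tile stands on the bat, which on the board, varies
- tile_b_mid (a point): one of three like fired test tiles of upside-down T shape, unmarked, 85 g: foot 40 mm long (own y axis), 12 mm thick, 50 to 58 mm wide (x; each its own width, for the gauge to find); a web stands across its middle, 10 mm thick (y), 42 mm wide (x), its top 54 mm above the underside. This point: centre, 27 mm above the underside, z up. Which tile stands on the bat, which on the board, varies
- tile_c_mid (a point): one of three like fired test tiles of upside-down T shape, unmarked, 85 g: foot 40 mm long (own y axis), 12 mm thick, 50 to 58 mm wide (x; each its own width, for the gauge to find); a web stands across its middle, 10 mm thick (y), 42 mm wide (x), its top 54 mm above the underside. This point: centre, 27 mm above the underside, z up. Which tile stands on the bat, which on the board, varies
- bat: round white plaster bat, 150 mm across, 16 mm thick, lying on the table, fixed; one test tile stands on it; origin at the centre of its underside
- ware_board: wooden ware board 125 x 280 x 16 mm (x, y, z) lying on the table, fixed; two test tiles and a small cup stand on it; origin at the centre of its underside
- gauge: taper gauge, fixed: aluminium bed 130 (x) by 290 (y) by 12 mm, two straight steel fences on it. The slot between them runs along +y, open above and at its ends, centred on x = 0: 78 mm wide at its mouth (y = -140 mm), narrowing evenly by 1 mm in each 6 mm to 31 mm at y = +140. Laid flat with its 40 mm length along the slot, a tile wedges where its foot's two front corners meet both fences. Origin: centre of the underside
- fence_near: the gauge's fence on its -x side, fixed; 16 mm wide, 284 mm long, standing 14 mm above the bed; origin at mid-length, on the bed's top (12 mm above the table), in the middle of the fence's width; axes as the gauge's. A wedged tile stays between the fences by friction when let go
- fence_far: the gauge's fence on its +x side, the mirror image of the other: the gauge's centre line lies midway between the two fences' origins; axes as the gauge's
- cursor (a joint): travel of the brass cursor in m: 0 at the narrow end of the slot, growing as it slides toward the wide mouth (gauge -y), up to 0.15. It slides in a groove of the bed along the slot's centre line, needs about 1.5 N to move and stays where it is left
- cursor_face (a point): middle of the cursor's flat front face (toward the wide mouth), 7 mm above the bed; at travel 0 it is at gauge y = +95 mm. The cursor's block is 22 mm wide, 16 mm high and reaches 40 mm back (gauge +y) from this face; a thin index bar lies across its top, just above the fences. Axes as the gauge's
- cursor_tab (a point): middle of the cursor's grip tab, an upright plate 10 mm thick (gauge x), 22 mm long (gauge y), standing on the block from 16 to 47 mm above the bed; this point is 30 mm above the bed and 28 mm behind the front face (gauge +y). Axes as the gauge's
- kiln_prop: square refractory kiln post, 38 x 38 mm, 85 mm tall, standing; not part of the job; origin at the centre of its underside
- rib: flat round wooden throwing rib, 90 mm across, 7 mm thick, lying; not part of the job; origin at the centre of its underside
- loop_tool: trimming loop tool with a wooden handle, 190 mm long, lying; origin under the handle's front part; not part of the job
- bowl: unglazed bowl, 150 mm across the rim, 55 mm high; not part of the job; origin at the centre of its underside
- cup: unglazed cup, 76 mm across, 75 mm high; not part of the job; origin at the centre of its underside
- test_cup: small unglazed cup, 56 mm across, 42 mm high, on the ware board beside the tiles; not part of the job; origin at the centre of its underside
- mallet_rib: flat dark wooden scraper, 45 x 105 x 8 mm, lying; not part of the job; origin at the centre of its underside
Not all that is in view belongs to the job. Leave any blue or turquoise look-alike of the part that bears tile_c_mid alone. What is shaped like the part that bears tile_b_mid but black is not meant.

How it is judged:
On the way, in this order (a step that is already met when the one before it is completed fails the run):
1. the tile from the bat is wedged in the slot, bearing on both fences (((contact force between tile_a and fence_near above 1 N and contact force between tile_a and fence_far above 1 N and z of tile_a_mid in the frame of gauge between 0.036 and 0.043 m and angle between the y axis of tile_a_mid and the y axis of gauge, either way round below 0.07 rad and x of each of tile_b_mid, tile_c_mid in the frame of ware_board above -0.065 m and distance of each of tile_b_mid, tile_c_mid from where it was at the start of the episode below 0.015 m and angle between each of tile_b_mid, tile_c_mid's own z axis and vertical below 0.2 rad) or (contact force between tile_b and fence_near above 1 N and contact force between tile_b and fence_far above 1 N and z of tile_b_mid in the frame of gauge between 0.036 and 0.043 m and angle between the y axis of tile_b_mid and the y axis of gauge, either way round below 0.07 rad and x of each of tile_a_mid, tile_c_mid in the frame of ware_board above -0.065 m and distance of each of tile_a_mid, tile_c_mid from where it was at the start of the episode below 0.015 m and angle between each of tile_a_mid, tile_c_mid's own z axis and vertical below 0.2 rad) or (contact force between tile_c and fence_near above 1 N and contact force between tile_c and fence_far above 1 N and z of tile_c_mid in the frame of gauge between 0.036 and 0.043 m and angle between the y axis of tile_c_mid and the y axis of gauge, either way round below 0.07 rad and x of each of tile_a_mid, tile_b_mid in the frame of ware_board above -0.065 m and distance of each of tile_a_mid, tile_b_mid from where it was at the start of the episode below 0.015 m and angle between each of tile_a_mid, tile_b_mid's own z axis and vertical below 0.2 rad))), for 0.2 s.
2. the cursor is brought up to the wedged tile (((contact force between tile_a and fence_near above 0.3 N and contact force between tile_a and fence_far above 0.3 N and z of tile_a_mid in the frame of gauge between 0.036 and 0.043 m and angle between the y axis of tile_a_mid and the y axis of gauge, either way round below 0.07 rad and y of tile_a_mid in the frame of cursor_face between -0.0225 and -0.017 m and x of each of tile_b_mid, tile_c_mid in the frame of ware_board above -0.065 m and distance of each of tile_b_mid, tile_c_mid from where it was at the start of the episode below 0.015 m and angle between each of tile_b_mid, tile_c_mid's own z axis and vertical below 0.2 rad) or (contact force between tile_b and fence_near above 0.3 N and contact force between tile_b and fence_far above 0.3 N and z of tile_b_mid in the frame of gauge between 0.036 and 0.043 m and angle between the y axis of tile_b_mid and the y axis of gauge, either way round below 0.07 rad and y of tile_b_mid in the frame of cursor_face between -0.0225 and -0.017 m and x of each of tile_a_mid, tile_c_mid in the frame of ware_board above -0.065 m and distance of each of tile_a_mid, tile_c_mid from where it was at the start of the episode below 0.015 m and angle between each of tile_a_mid, tile_c_mid's own z axis and vertical below 0.2 rad) or (contact force between tile_c and fence_near above 0.3 N and contact force between tile_c and fence_far above 0.3 N and z of tile_c_mid in the frame of gauge between 0.036 and 0.043 m and angle between the y axis of tile_c_mid and the y axis of gauge, either way round below 0.07 rad and y of tile_c_mid in the frame of cursor_face between -0.0225 and -0.017 m and x of each of tile_a_mid, tile_b_mid in the frame of ware_board above -0.065 m and distance of each of tile_a_mid, tile_b_mid from where it was at the start of the episode below 0.015 m and angle between each of tile_a_mid, tile_b_mid's own z axis and vertical below 0.2 rad))), for 0.2 s.
At the end, for the whole second after the job is handed in: the bat's tile lies flat and square (0.07 rad) in the slot, still wedged (bearing on both fences with over 0.3 N each), the cursor's face against its foot (gap under 2.5 mm), nothing held; the other tiles upright on the ware board within 15 mm of where they stood (((contact force between tile_a and fence_near above 0.3 N and contact force between tile_a and fence_far above 0.3 N and z of tile_a_mid in the frame of gauge between 0.036 and 0.043 m and angle between the y axis of tile_a_mid and the y axis of gauge, either way round below 0.07 rad and y of tile_a_mid in the frame of cursor_face between -0.0225 and -0.017 m and x of each of tile_b_mid, tile_c_mid in the frame of ware_board above -0.065 m and distance of each of tile_b_mid, tile_c_mid from where it was at the start of the episode below 0.015 m and angle between each of tile_b_mid, tile_c_mid's own z axis and vertical below 0.2 rad) or (contact force between tile_b and fence_near above 0.3 N and contact force between tile_b and fence_far above 0.3 N and z of tile_b_mid in the frame of gauge between 0.036 and 0.043 m and angle between the y axis of tile_b_mid and the y axis of gauge, either way round below 0.07 rad and y of tile_b_mid in the frame of cursor_face between -0.0225 and -0.017 m and x of each of tile_a_mid, tile_c_mid in the frame of ware_board above -0.065 m and distance of each of tile_a_mid, tile_c_mid from where it was at the start of the episode below 0.015 m and angle between each of tile_a_mid, tile_c_mid's own z axis and vertical below 0.2 rad) or (contact force between tile_c and fence_near above 0.3 N and contact force between tile_c and fence_far above 0.3 N and z of tile_c_mid in the frame of gauge between 0.036 and 0.043 m and angle between the y axis of tile_c_mid and the y axis of gauge, either way round below 0.07 rad and y of tile_c_mid in the frame of cursor_face between -0.0225 and -0.017 m and x of each of tile_a_mid, tile_b_mid in the frame of ware_board above -0.065 m and distance of each of tile_a_mid, tile_b_mid from where it was at the start of the episode below 0.015 m and angle between each of tile_a_mid, tile_b_mid's own z axis and vertical below 0.2 rad))); the robot touches nothing.
It fails at once if a tile is rammed into the gauge (over 25 N on one fence) (contact force between any of tile_a, tile_b, tile_c and fence_near above 25 N or contact force between any of tile_a, tile_b, tile_c and fence_far above 25 N).
It fails at once if a bystander is moved by more than 20 mm (distance of any of kiln_prop, rib, loop_tool, bowl, cup, test_cup, mallet_rib from where it was at the start of the episode above 0.02 m).
It fails at once if more than one tile is moved by over 15 mm (distance of each of tile_a_mid, tile_b_mid from where it was at the start of the episode above 0.015 m or distance of each of tile_a_mid, tile_c_mid from where it was at the start of the episode above 0.015 m or distance of each of tile_b_mid, tile_c_mid from where it was at the start of the episode above 0.015 m).
It also fails if it takes over 56 s, if anything falls off the work surface, if the arm or the gripper's body presses on something with over 40 N, if the wrist force passes 120 N, or if a joint passes its speed limit or range.

## Working session

There is one attempt and no reset: what is moved stays moved. The work goes in short steps, Python scripts to look and compute and a tool call to move; the robot and the scene stay as the last step left them, time stands still between calls to the robot, and variables do not carry over. Pictures are saved under pics/ and viewed, and the job is handed in when it is done.

Besides the shell and the picture viewer there is one more tool, called after "Call:" as a command line: name --argument value ..., lists and objects as JSON in quotes. jog_arm: Moves the arm, as the interface text tells. Its arguments: {"type":"object","properties":{"increments":{"type":"array","items":{"type":"object","properties":{"wx":{"type":"number"},"wy":{"type":"number"},"wz":{"type":"number"},"x":{"type":"number"},"y":{"type":"number"},"z":{"type":"number"},"claw":{"type":"number"}}}},"squeeze":{"type":"number"}},"required":["increments"]}

```bash
mkdir -p pics; ls
cat > h.py <<'E'
import numpy as np,cv2
from workcell import bot
from scipy.spatial.transform import Rotation as Ro
E
python3 - <<'E'
from h import *
for n in ("side","top"):
    f=bot.grab_frame(n); cv2.imwrite(f"pics/{n}0.png",f["pixels"][:,:,::-1]); 
    import pickle; pickle.dump(f,open(f"{n}0.pkl","wb"))
    print({k:f[k] for k in f if k!="pixels"})
print(bot.observe())
E
```

```text
pics
{'fov_y': 45.85702490131646, 'cx': 326.69517574640145, 'cy': 193.95656941650606, 'origin': array([0.14810253, 0.62939958, 0.99103906]), 'orientation': array([-2.43633901, -0.0037526 , -2.57911767])}
{'fov_y': 57.85657720801855, 'cx': 318.8500178080302, 'cy': 204.8599445239842, 'origin': array([ 0.39460721, -0.01615145,  1.27731068]), 'orientation': array([-2.99530112, -0.01609675, -1.55781204])}
{'clock': 0.1, 'qpos': array([ 1.10282679,  0.5219768 , -0.03635819,  1.59991215,  0.02118085,
        1.02105682, -0.11276635]), 'qd': array([-2.64113344e-04, -2.08474011e-03,  4.68061982e-05, -6.96795749e-04,
       -5.46979091e-04, -8.78716650e-04, -9.12249766e-04]), 'joint_efforts': array([ 2.40149755e-03, -9.28486633e+01,  1.98350631e+00, -3.70534444e+01,
        1.81380718e-02,  5.44918832e-03, -4.73172895e-05]), 'position': array([ 0.24198945, -0.57595639,  0.23078288]), 'tool_rot': array([ 3.14155940e+00,  9.68965134e-04, -1.17298818e+00]), 'force': array([-0.50149916, -0.31283585,  0.57969888]), 'moment': array([ 0.01279637, -0.03386675, -0.07092642]), 'grip_width': 0.08559456750357529}
```

View pics/side0.png

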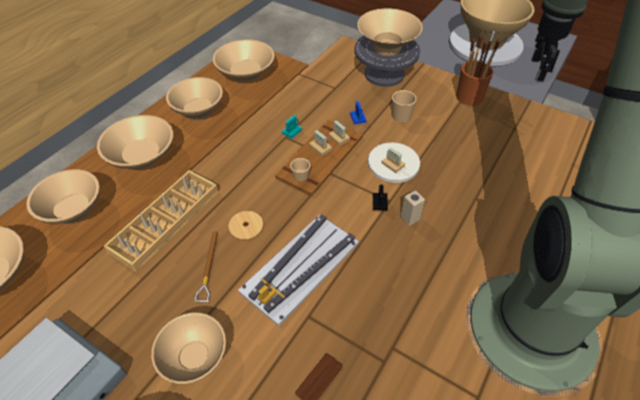

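View pics/top0.png

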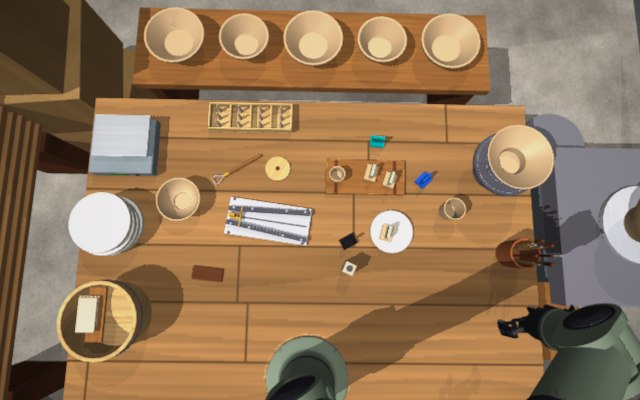

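The side view shows the gauge at about (300,267) with its brass cursor at (267,291), and the tile on the bat at (393,158). In the top view the gauge is at (268,221), the cursor at (237,216) and the tile at (389,231). I'll zoom in next.

Run:
```python
from h import *
import pickle
t=pickle.load(open("top0.pkl","rb"))["pixels"][:,:,::-1]; s=pickle.load(open("side0.pkl","rb"))["pixels"][:,:,::-1]
g=cv2.resize(t[190:250,215:325],None,fx=7,fy=7,interpolation=cv2.INTER_CUBIC); cv2.imwrite("pics/tg.png",g)
b=cv2.resize(t[205:260,360:420],None,fx=8,fy=8,interpolation=cv2.INTER_CUBIC)
c=cv2.resize(s[135:190,360:430],None,fx=8,fy=8,interpolation=cv2.INTER_CUBIC)[:440]
o=np.zeros((440,480+560,3),np.uint8);o[:,:480]=b;o[:,480:]=c
o=cv2.resize(o,None,fx=.76,fy=.76);cv2.imwrite("pics/tb.png",o)
cv2.imwrite("pics/sg.png",cv2.resize(s[208:328,232:362],None,fx=5,fy=5,interpolation=cv2.INTER_CUBIC)[:600])
```

```text
(no output)
```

View pics/tg.png

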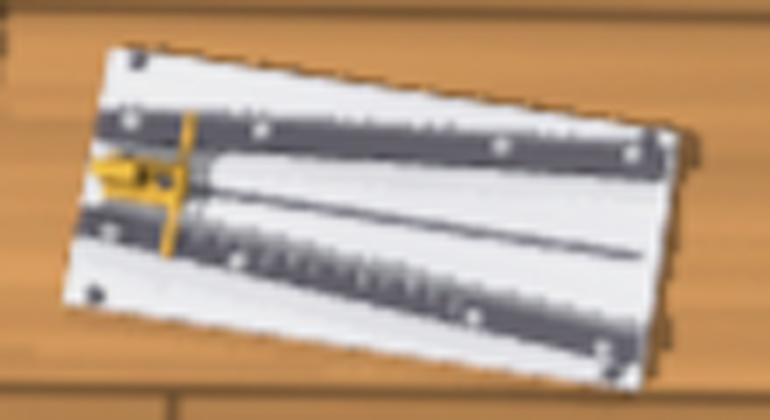

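View pics/tb.png

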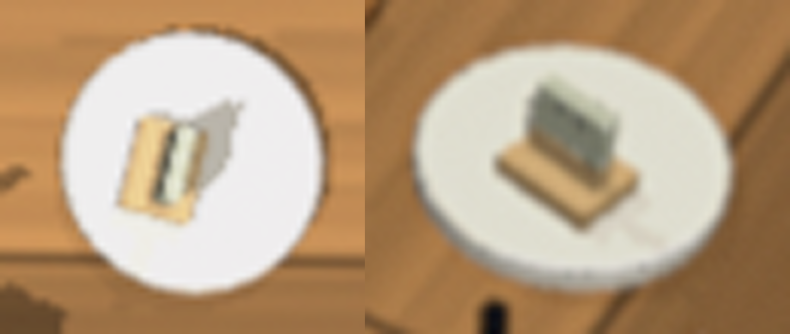

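View pics/sg.png

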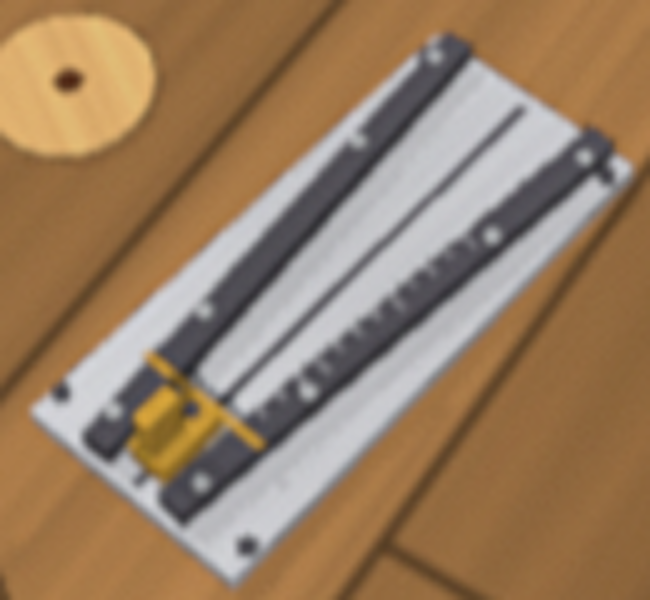

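```bash
cat >> h.py <<'E'
def cam(f):
    F=200/np.tan(np.radians(f["fov_y"])/2); R=Ro.from_euler("xyz",f["orientation"]).as_matrix(); return F,R
def ray(f,uv):
    F,R=cam(f); uv=np.atleast_2d(uv).astype(float)
    d=np.c_[(uv[:,0]-f["cx"])/F,(uv[:,1]-f["cy"])/F,np.ones(len(uv))]@R.T
    return f["origin"],d
def onz(f,uv,z):
    o,d=ray(f,uv); s=(z-o[2])/d[:,2]; return (o+d*s[:,None])
def proj(f,P):
    F,R=cam(f); p=(np.atleast_2d(P)-f["origin"])@R; return np.c_[F*p[:,0]/p[:,2]+f["cx"],F*p[:,1]/p[:,2]+f["cy"]]
def crop(U,s,x0,y0): U=np.array(U,float); return (U+.5)/s-.5+[x0,y0]
def tri(f1,u1,f2,u2):
    o1,d1=ray(f1,u1);o2,d2=ray(f2,u2); A=np.c_[d1[0],-d2[0]]; s=np.linalg.lstsq(A,o2-o1,rcond=None)[0]
    a=o1+d1[0]*s[0]; b=o2+d2[0]*s[1]; return (a+b)/2,np.linalg.norm(a-b)
E
python3 - <<'E'
from h import *
import pickle
T=pickle.load(open("top0.pkl","rb"));S=pickle.load(open("side0.pkl","rb"))
def fitrect(P):
    # corners order: far-left(+x,+y), (+x,-y),( -x,-y),(-x,+y)
    M=np.array([[.065,.145],[.065,-.145],[-.065,-.145],[-.065,.145]])
    return M
M=fitrect(None)
def rigid(M,P):
    mc,pc=M.mean(0),P.mean(0); H=(M-mc).T@(P-pc); a=np.arctan2(H[0,1]-H[1,0],H[0,0]+H[1,1])
    R=np.array([[np.cos(a),-np.sin(a)],[np.sin(a),np.cos(a)]]); t=pc-R@mc
    return a,t,(P-(M@R.T+t))
pt=onz(T,crop([(110,46),(680,130),(640,388),(65,303)],7,215,190),.012)[:,:2]
a,t,r=rigid(M,pt);print("top",np.degrees(a),t,(r*1000).round(1))
ps=onz(S,crop([(32,410),(633,175),(235,585)],5,232,208),.012)[:,:2]
a,t,r=rigid(M[[0,2,3]],ps);print("side",np.degrees(a),t,(r*1000).round(1))
# bat
c=crop([(193,161)],8*.76,360,205);print("bat top",onz(T,c,.016))
b=lambda p:crop(p,8*.76,360,205); s=lambda p:crop(np.array(p,float)-[365,0],8*.76,360,135)
# foot top z=.028, web top z=.070
print("foot top-view", onz(T,b([(142,115),(206,137),(190,222),(120,205)]),.028)[:,:2].round(4).tolist())
print("foot side", onz(S,s([(495,160),(638,180),(583,217)]),.028)[:,:2].round(4).tolist())
print("web top-view", onz(T,b([(172,124),(205,130),(185,203),(157,200)]),.070)[:,:2].round(4).tolist())
print("web side", onz(S,s([(530,92),(550,73),(620,117),(605,133)]),.070)[:,:2].round(4).tolist())
# cursor bar / tab top z=.059
print("tab top-view", onz(T,crop([(92,160),(135,158),(135,188),(95,180)],7,215,190),.059)[:,:2].round(4).tolist())
E
```

```text
top -7.559785886644904 [0.52355813 0.1435292 ] [[ 0.6  0.5]
 [ 0.3 -0.3]
 [-0.4  0.4]
 [-0.4 -0.6]]
side -8.3828334652927 [0.52204844 0.14659193] [[ 0.3 -1.7]
 [ 1.1  2.7]
 [-1.4 -1. ]]
bat top [[ 0.49199022 -0.28874129  0.016     ]]
foot top-view [[0.5169, -0.2573], [0.5049, -0.2938], [0.4564, -0.2839], [0.4655, -0.2442]]
foot side [[0.5178, -0.2534], [0.4555, -0.2776], [0.4664, -0.2427]]
web top-view [[0.5081, -0.2658], [0.505, -0.284], [0.4647, -0.2723], [0.4661, -0.2569]]
web side [[0.5086, -0.262], [0.5066, -0.278], [0.4665, -0.2695], [0.4677, -0.2566]]
tab top-view [[0.5438, 0.2742], [0.5451, 0.2536], [0.5305, 0.2529], [0.5341, 0.2723]]
```

```bash
cat >> h.py <<'E'
def inc(target,yaw_deg=None):
    s=bot.observe(); R=Ro.from_euler("xyz",s["tool_rot"]).as_matrix()
    d=R.T@(np.array(target)-s["position"])*100
    out=f"inc xyz cm {d.round(2)}"
    if yaw_deg is not None:
        Rt=Ro.from_euler("xyz",[np.pi,0,np.radians(yaw_deg)]).as_matrix()
        out+=f" rotvec deg {np.degrees(Ro.from_matrix(R.T@Rt).as_rotvec()).round(2)}"
    print(out)
def st():
    s=bot.observe(); print(round(s["clock"],2),"pos",s["position"].round(4),"rpy",np.degrees(s["tool_rot"]).round(2),"F",s["force"].round(2),"w",round(s["grip_width"],4))
E
python3 -c "
from h import *
inc([.4865,-.268,.12],-102.3)"
```

```text
inc xyz cm [-18.91 -34.47  11.1 ] rotvec deg [2.000e-02 5.000e-02 3.509e+01]
```

Call:
jog_arm --increments '[{"x": -18.9, "y": -34.5, "z": 2, "wz": 35.1, "claw": 60}, {"x": -18.9, "y": -34.5, "z": 2, "wz": 35.1, "claw": 60}, {"x": -18.9, "y": -34.5, "z": 2, "wz": 35.1, "claw": 60}, {"x": -18.9, "y": -34.5, "z": 2, "wz": 35.1, "claw": 60}, {"x": -18.9, "y": -34.5, "z": 5, "wz": 35.1, "claw": 60}, {"x": -18.9, "y": -34.5, "z": 8, "wz": 35.1, "claw": 60}, {"x": -18.9, "y": -34.5, "z": 11, "wz": 35.1, "claw": 60}, {"x": -18.9, "y": -34.5, "z": 11, "wz": 35.1, "claw": 60}, {"x": -18.9, "y": -34.5, "z": 11, "wz": 35.1, "claw": 60}, {"x": -18.9, "y": -34.5, "z": 11, "wz": 35.1, "claw": 60}]'

```text
schema error: expected keys wx, wy, wz, x, y, z, claw
```

Run:
```python
from h import *
st();inc([.4865,-.268,.033],-102.3)
import pickle
o=[]
for n,(x,y) in (("side",(350,110)),("top",(350,190))):
    f=bot.grab_frame(n);pickle.dump(f,open(f"{n}1.pkl","wb"))
    o.append(cv2.resize(f["pixels"][y:y+90,x:x+80,::-1],None,fx=5,fy=5,interpolation=cv2.INTER_CUBIC))
cv2.imwrite("pics/a1.png",np.hstack(o))
```

```text
0.1 pos [ 0.242  -0.576   0.2308] rpy [ 1.800e+02  6.000e-02 -6.721e+01] F [-0.5  -0.31  0.58] w 0.0856
inc xyz cm [-18.9  -34.47  19.8 ] rotvec deg [2.000e-02 5.000e-02 3.509e+01]
```

View pics/a1.png

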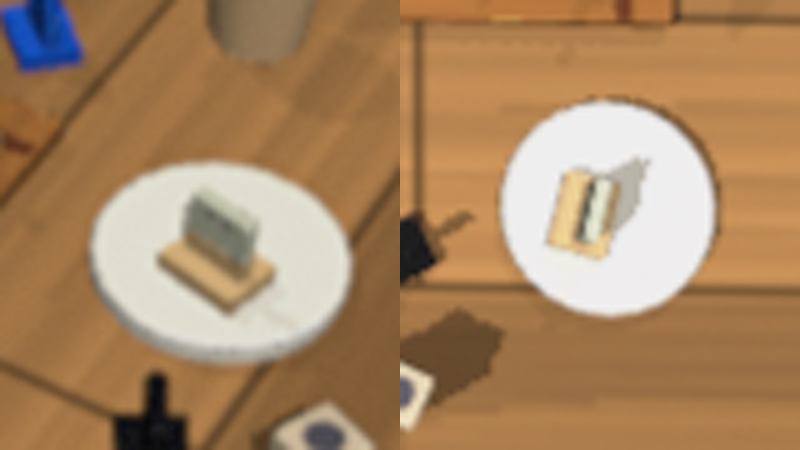

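The move was refused because every row needs all its keys, so nothing moved and the tile is unchanged in both crops. I'll send it again with full rows.

Call:
jog_arm --increments '[{"x": -18.9, "y": -34.5, "z": 2, "wx": 0, "wy": 0, "wz": 35.1, "claw": 60}, {"x": -18.9, "y": -34.5, "z": 2, "wx": 0, "wy": 0, "wz": 35.1, "claw": 60}, {"x": -18.9, "y": -34.5, "z": 2, "wx": 0, "wy": 0, "wz": 35.1, "claw": 60}, {"x": -18.9, "y": -34.5, "z": 2, "wx": 0, "wy": 0, "wz": 35.1, "claw": 60}, {"x": -18.9, "y": -34.5, "z": 5, "wx": 0, "wy": 0, "wz": 35.1, "claw": 60}, {"x": -18.9, "y": -34.5, "z": 8, "wx": 0, "wy": 0, "wz": 35.1, "claw": 60}, {"x": -18.9, "y": -34.5, "z": 11, "wx": 0, "wy": 0, "wz": 35.1, "claw": 60}, {"x": -18.9, "y": -34.5, "z": 11, "wx": 0, "wy": 0, "wz": 35.1, "claw": 60}, {"x": -18.9, "y": -34.5, "z": 11, "wx": 0, "wy": 0, "wz": 35.1, "claw": 60}, {"x": -18.9, "y": -34.5, "z": 11, "wx": 0, "wy": 0, "wz": 35.1, "claw": 60}]'

```text
clock: 1.45
position: [0.4867, -0.2695, 0.1222]
tool_rot: [-3.14, -0.0, -1.787]
force: [-0.1, 0.2, -0.3]
grip_width: 0.0508
```

Run:
```python
from h import *
st();inc([.4865,-.268,.033],-102.3)
import pickle
o=[]
for n,(x,y) in (("side",(350,110)),("top",(350,190))):
    f=bot.grab_frame(n);pickle.dump(f,open(f"{n}1.pkl","wb"))
    o.append(cv2.resize(f["pixels"][y:y+90,x:x+80,::-1],None,fx=5,fy=5,interpolation=cv2.INTER_CUBIC))
cv2.imwrite("pics/a2.png",np.hstack(o))
```

```text
1.45 pos [ 0.4867 -0.2695  0.1222] rpy [-1.7993e+02 -1.0000e-02 -1.0241e+02] F [-0.14  0.2  -0.29] w 0.0508
inc xyz cm [-0.14  0.06  8.92] rotvec deg [-0.07 -0.01 -0.11]
```

View pics/a2.png

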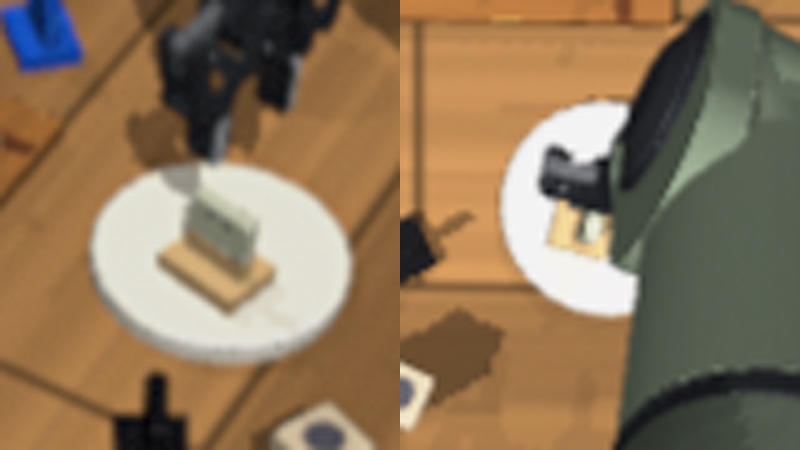

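The side view shows the left fingertip at about (392,140), straddling the web as expected. Next I descend and grip.

Call:
jog_arm --increments '[{"x": -0.14, "y": 0.06, "z": 4, "wx": 0, "wy": 0, "wz": 0, "claw": 60}, {"x": -0.14, "y": 0.06, "z": 7, "wx": 0, "wy": 0, "wz": 0, "claw": 60}, {"x": -0.14, "y": 0.06, "z": 8.8, "wx": 0, "wy": 0, "wz": 0, "claw": 60}, {"x": -0.14, "y": 0.06, "z": 8.8, "wx": 0, "wy": 0, "wz": 0, "claw": 60}, {"x": -0.14, "y": 0.06, "z": 8.8, "wx": 0, "wy": 0, "wz": 0, "claw": 0}, {"x": -0.14, "y": 0.06, "z": 8.8, "wx": 0, "wy": 0, "wz": 0, "claw": 0}, {"x": -0.14, "y": 0.06, "z": 8.8, "wx": 0, "wy": 0, "wz": 0, "claw": 0}, {"x": -0.14, "y": 0.06, "z": 8.8, "wx": 0, "wy": 0, "wz": 0, "claw": 0}]' --squeeze 25

```text
clock: 2.55
position: [0.4871, -0.268, 0.035]
tool_rot: [-3.139, -0.0, -1.787]
force: [-0.7, 1.0, 8.1]
grip_width: 0.0096
```

Run:
```python
from h import *
st()
import pickle
o=[]
for n,(x,y) in (("side",(350,110)),("top",(350,190))):
    f=bot.grab_frame(n)
    o.append(cv2.resize(f["pixels"][y:y+90,x:x+80,::-1],None,fx=5,fy=5,interpolation=cv2.INTER_CUBIC))
cv2.imwrite("pics/a3.png",np.hstack(o))
```

```text
2.55 pos [ 0.4871 -0.268   0.035 ] rpy [-1.7986e+02 -2.0000e-02 -1.0240e+02] F [-0.72  0.96  8.06] w 0.0096
```

View pics/a3.png

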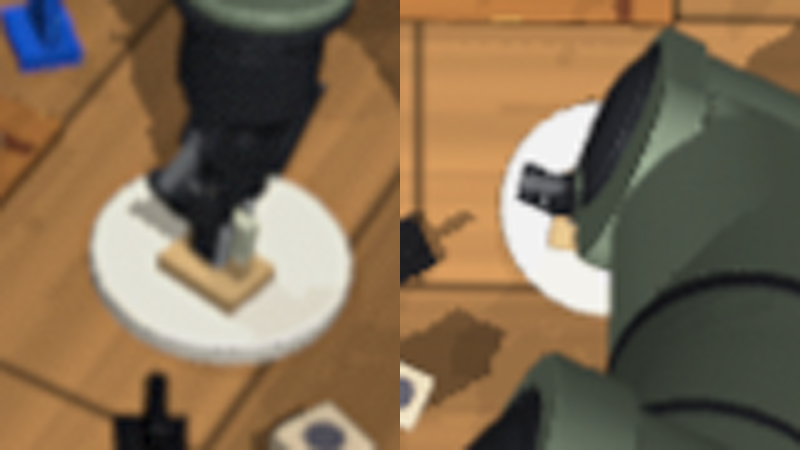

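The tile is gripped: the width reads 9.6 mm and the fingers sit over the web. Next I lift it straight up.

Call:
jog_arm --increments '[{"x": 0, "y": 0, "z": -3, "wx": 0, "wy": 0, "wz": 0, "claw": 0}, {"x": 0, "y": 0, "z": -7, "wx": 0, "wy": 0, "wz": 0, "claw": 0}, {"x": 0, "y": 0, "z": -11, "wx": 0, "wy": 0, "wz": -4.6, "claw": 0}, {"x": 0, "y": 0, "z": -11, "wx": 0, "wy": 0, "wz": -4.6, "claw": 0}, {"x": 0, "y": 0, "z": -11, "wx": 0, "wy": 0, "wz": -4.6, "claw": 0}]'

```text
clock: 3.28
position: [0.4866, -0.2677, 0.1448]
tool_rot: [-3.139, -0.0, -1.707]
force: [-0.7, 0.4, -1.0]
grip_width: 0.0093
```

Run:
```python
from h import *
st(); inc([.5105,.0509,.10],-97.8)
o=[]
for n,(x,y) in (("side",(350,60)),("top",(350,170))):
    f=bot.grab_frame(n)
    o.append(cv2.resize(f["pixels"][y:y+110,x:x+80,::-1],None,fx=5,fy=5,interpolation=cv2.INTER_CUBIC))
cv2.imwrite("pics/a4.png",np.hstack(o))
```

```text
3.27 pos [ 0.4866 -0.2677  0.1448] rpy [-1.7986e+02 -3.0000e-02 -9.7830e+01] F [-0.74  0.38 -0.98] w 0.0093
inc xyz cm [-31.89   1.99   4.46] rotvec deg [-0.14 -0.03 -0.03]
```

View pics/a4.png

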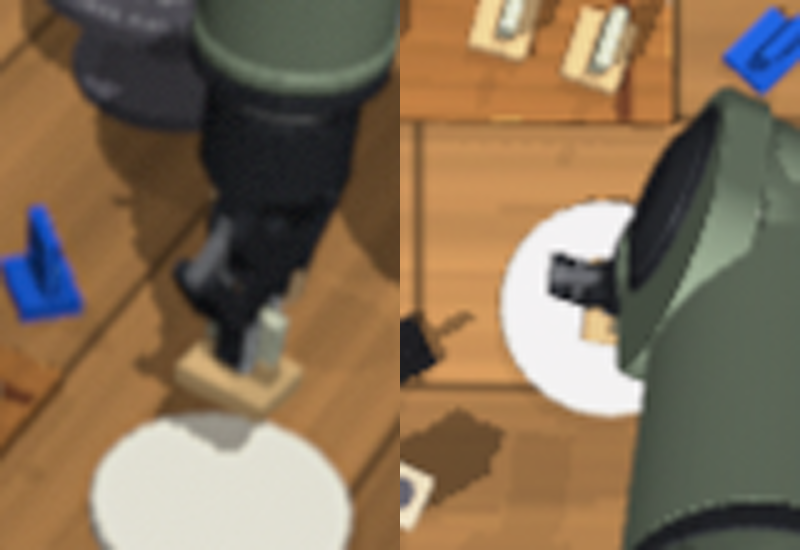

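The tile is held clear of the bat and level. Next I carry it over the gauge mouth.

Call:
jog_arm --increments '[{"x": -31.9, "y": 2.0, "z": 0, "wx": 0, "wy": 0, "wz": 0, "claw": 0}, {"x": -31.9, "y": 2.0, "z": 0, "wx": 0, "wy": 0, "wz": 0, "claw": 0}, {"x": -31.9, "y": 2.0, "z": 0, "wx": 0, "wy": 0, "wz": 0, "claw": 0}, {"x": -31.9, "y": 2.0, "z": 0, "wx": 0, "wy": 0, "wz": 0, "claw": 0}, {"x": -31.9, "y": 2.0, "z": 0, "wx": 0, "wy": 0, "wz": 0, "claw": 0}, {"x": -31.9, "y": 2.0, "z": 3, "wx": 0, "wy": 0, "wz": 0, "claw": 0}, {"x": -31.9, "y": 2.0, "z": 7, "wx": 0, "wy": 0, "wz": 0, "claw": 0}, {"x": -31.9, "y": 2.0, "z": 7, "wx": 0, "wy": 0, "wz": 0, "claw": 0}, {"x": -31.9, "y": 2.0, "z": 7, "wx": 0, "wy": 0, "wz": 0, "claw": 0}]'

```text
clock: 4.5
position: [0.5102, 0.0509, 0.0747]
tool_rot: [-3.141, -0.0, -1.708]
force: [0.8, -0.4, -0.4]
grip_width: 0.0093
```

Run:
```python
from h import *
st(); inc([.5105,.0509,.033],-97.8)
o=[]
for n,(x,y) in (("side",(260,190)),("top",(225,170))):
    f=bot.grab_frame(n)
    o.append(cv2.resize(f["pixels"][y:y+100,x:x+100,::-1],None,fx=4,fy=4,interpolation=cv2.INTER_CUBIC))
cv2.imwrite("pics/a5.png",np.hstack(o))
```

```text
4.5 pos [0.5102 0.0509 0.0747] rpy [-1.7995e+02 -2.0000e-02 -9.7860e+01] F [ 0.8  -0.39 -0.37] w 0.0093
inc xyz cm [-0.01 -0.03  4.17] rotvec deg [-0.05 -0.02 -0.06]
```

View pics/a5.png

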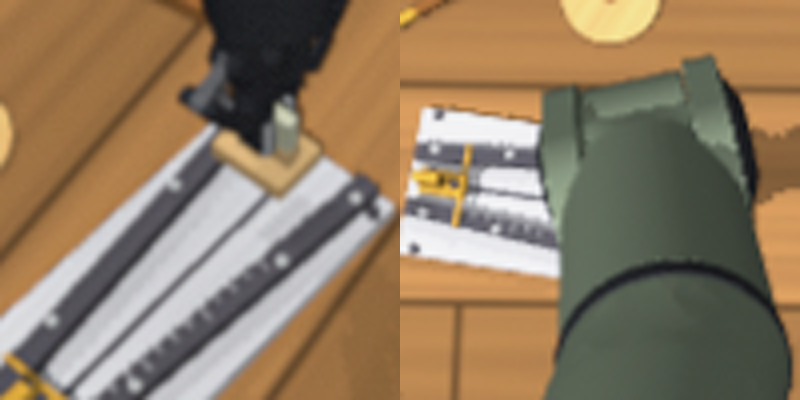

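The tile hovers over the mouth, roughly centred. Next I lower it in two stages.

Call:
jog_arm --increments '[{"x": 0, "y": 0, "z": 2.5, "wx": 0, "wy": 0, "wz": 0, "claw": 0}, {"x": 0, "y": 0, "z": 3.4, "wx": 0, "wy": 0, "wz": 0, "claw": 0}, {"x": 0, "y": 0, "z": 3.4, "wx": 0, "wy": 0, "wz": 0, "claw": 0}, {"x": 0, "y": 0, "z": 3.4, "wx": 0, "wy": 0, "wz": 0, "claw": 0}]'

```text
clock: 5.1
position: [0.5112, 0.051, 0.042]
tool_rot: [-3.138, 0.001, -1.708]
force: [0.4, 0.2, -0.7]
grip_width: 0.01
```

Run:
```python
from h import *
st(); inc([.5105,.0509,.033],-97.8)
f=bot.grab_frame("side");x,y=270,200
cv2.imwrite("pics/a6.png",cv2.resize(f["pixels"][y:y+85,x:x+100,::-1],None,fx=7,fy=7,interpolation=cv2.INTER_CUBIC))
```

```text
5.1 pos [0.5112 0.051  0.042 ] rpy [-1.798e+02  4.000e-02 -9.787e+01] F [ 0.36  0.25 -0.75] w 0.01
inc xyz cm [0.02 0.07 0.9 ] rotvec deg [-0.2   0.04 -0.07]
```

View pics/a6.png

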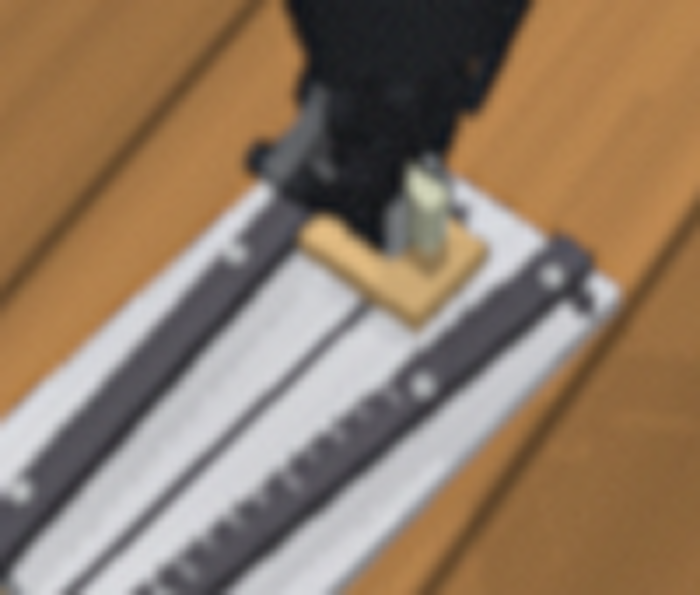

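The tile is between the fences and roughly centred. Next I set it on the bed.

Call:
jog_arm --increments '[{"x": 0, "y": 0, "z": 0.6, "wx": 0, "wy": 0, "wz": 0, "claw": 0}, {"x": 0, "y": 0, "z": 1.1, "wx": 0, "wy": 0, "wz": 0, "claw": 0}, {"x": 0, "y": 0, "z": 1.1, "wx": 0, "wy": 0, "wz": 0, "claw": 0}]'

```text
clock: 5.52
position: [0.5111, 0.051, 0.0307]
tool_rot: [-3.138, 0.001, -1.708]
force: [-0.5, 0.4, -1.3]
grip_width: 0.0094
```

Run:
```python
from h import *
st()
```

```text
5.53 pos [0.5111 0.051  0.0307] rpy [-1.7981e+02  3.0000e-02 -9.7860e+01] F [-0.53  0.39 -1.25] w 0.0094
```

Call:
jog_arm --increments '[{"x": 0, "y": 0, "z": 0.15, "wx": 0, "wy": 0, "wz": 0, "claw": 0}, {"x": 0, "y": 0, "z": 0.15, "wx": 0, "wy": 0, "wz": 0, "claw": 0}]'

```text
clock: 5.78
position: [0.5114, 0.051, 0.03]
tool_rot: [-3.138, 0.001, -1.708]
force: [-6.4, -0.3, 26.8]
grip_width: 0.0096
```

Call:
jog_arm --increments '[{"x": 0, "y": 0, "z": -0.08, "wx": 0, "wy": 0, "wz": 0, "claw": 0}, {"x": 0, "y": 0, "z": -0.08, "wx": 0, "wy": 0, "wz": 0, "claw": 25}, {"x": 0, "y": 0, "z": -0.08, "wx": 0, "wy": 0, "wz": 0, "claw": 25}, {"x": 0, "y": 0, "z": -0.08, "wx": 0, "wy": 0, "wz": 0, "claw": 25}]'

```text
clock: 6.28
position: [0.5113, 0.051, 0.0306]
tool_rot: [-3.138, 0.001, -1.708]
force: [-0.4, -0.7, -0.8]
grip_width: 0.0213
```

Call:
jog_arm --increments '[{"x": 0, "y": 0, "z": -4, "wx": 0, "wy": 0, "wz": 0, "claw": 25}, {"x": 0, "y": 0, "z": -9, "wx": 0, "wy": 0, "wz": 0, "claw": 25}, {"x": 8, "y": 0, "z": -13, "wx": 0, "wy": 0, "wz": 0, "claw": 0}, {"x": 14, "y": 0, "z": -13, "wx": 0, "wy": 0, "wz": 0, "claw": 0}, {"x": 14, "y": 0, "z": -13, "wx": 0, "wy": 0, "wz": 0, "claw": 0}, {"x": 14, "y": 0, "z": -13, "wx": 0, "wy": 0, "wz": 0, "claw": 0}]'

```text
clock: 7.02
position: [0.4914, -0.0895, 0.1608]
tool_rot: [-3.137, 0.0, -1.711]
force: [-0.1, 0.8, 0.1]
grip_width: -0.0003
```

Run:
```python
from h import *
import pickle
st()
f=bot.grab_frame("side");pickle.dump(f,open("side2.pkl","wb"));x,y=270,200
cv2.imwrite("pics/a7.png",cv2.resize(f["pixels"][y:y+85,x:x+100,::-1],None,fx=7,fy=7,interpolation=cv2.INTER_CUBIC))
f=bot.grab_frame("top");pickle.dump(f,open("top2.pkl","wb"));x,y=215,170
cv2.imwrite("pics/a8.png",cv2.resize(f["pixels"][y:y+85,x:x+110,::-1],None,fx=7,fy=7,interpolation=cv2.INTER_CUBIC))
```

```text
7.03 pos [ 0.4914 -0.0895  0.1608] rpy [-1.7976e+02  1.0000e-02 -9.8050e+01] F [-0.08  0.81  0.05] w -0.0003
```

View pics/a7.png

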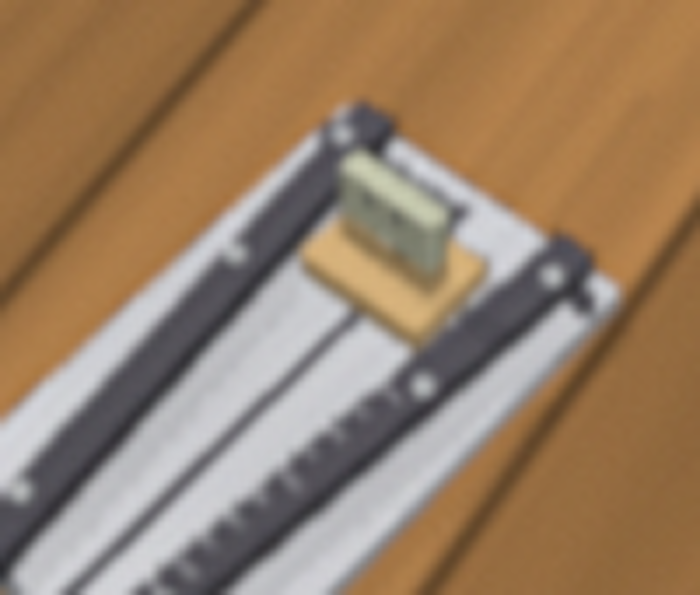

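View pics/a8.png

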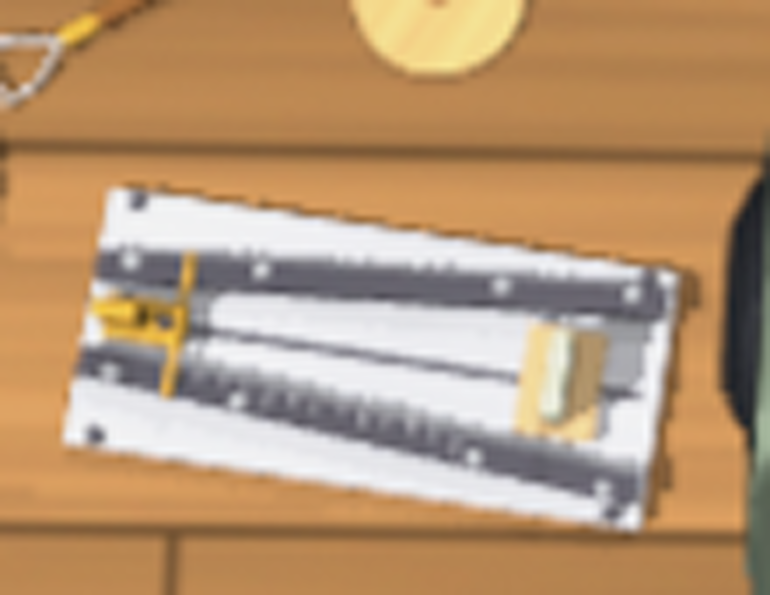

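The tile stands flat and centred in the mouth: in the top view the groove meets its front edge at mid-length, crop (520,381). I'll turn the tool a quarter turn, shut the fingers, and push the foot's rear face low down.

Run:
```python
from h import *
print(bot.observe()["qpos"].round(3))
a=np.radians(-7.8); c=np.array([.5234,.145]); 
g=lambda x,y:c+np.array([np.cos(a)*x-np.sin(a)*y,np.sin(a)*x+np.cos(a)*y])
# tile centre was at tcp .5113,.051
R=np.array([[np.cos(a),-np.sin(a)],[np.sin(a),np.cos(a)]])
print("tile gauge",R.T@(np.array([.5113,.051])-c))
p=g(0,-.095-.02-.011-.012); print(p); inc([*p,.10],-7.8); inc([*p,.10],172.2)
```

```text
[ 0.068  0.421 -0.014  1.997  0.008  0.72  -1.659]
tile gauge [ 0.00076921 -0.09477246]
[0.50467125 0.0082768 ]
inc xyz cm [-9.62  0.04  6.05] rotvec deg [ -0.2   -0.12 -90.06]
inc xyz cm [-9.62  0.04  6.05] rotvec deg [-0.12  0.2  89.94]
```

Call:
jog_arm --increments '[{"x": -5, "y": 0, "z": 0, "wx": 0, "wy": 0, "wz": -10, "claw": 0}, {"x": -9.2, "y": 0, "z": 0, "wx": 0, "wy": 0, "wz": -20, "claw": 0}, {"x": -9.2, "y": 0, "z": 0, "wx": 0, "wy": 0, "wz": -30, "claw": 0}, {"x": -9.2, "y": 0, "z": 0, "wx": 0, "wy": 0, "wz": -40, "claw": 0}, {"x": -9.2, "y": 0, "z": 0, "wx": 0, "wy": 0, "wz": -50, "claw": 0}, {"x": -9.2, "y": 0, "z": 1, "wx": 0, "wy": 0, "wz": -60, "claw": 0}, {"x": -9.2, "y": 0, "z": 2, "wx": 0, "wy": 0, "wz": -70, "claw": 0}, {"x": -9.2, "y": 0, "z": 4, "wx": 0, "wy": 0, "wz": -80, "claw": 0}, {"x": -9.2, "y": 0, "z": 6, "wx": 0, "wy": 0, "wz": -90, "claw": 0}, {"x": -9.2, "y": 0, "z": 6, "wx": 0, "wy": 0, "wz": -90, "claw": 0}]'

```text
clock: 8.38
position: [0.5037, 0.0052, 0.0993]
tool_rot: [-3.14, -0.001, -0.136]
force: [-0.3, 1.2, 0.1]
grip_width: 0.0001
```

Run:
```python
from h import *
st(); inc([.5041,.004,.018],-7.8)
f=bot.grab_frame("side");x,y=270,170
cv2.imwrite("pics/a9.png",cv2.resize(f["pixels"][y:y+100,x:x+100,::-1],None,fx=6,fy=6,interpolation=cv2.INTER_CUBIC))
```

```text
8.38 pos [0.5037 0.0052 0.0993] rpy [-1.7992e+02 -5.0000e-02 -7.8100e+00] F [-0.25  1.21  0.14] w 0.0001
inc xyz cm [0.05 0.13 8.13] rotvec deg [-0.08 -0.05 -0.01]
```

View pics/a9.png

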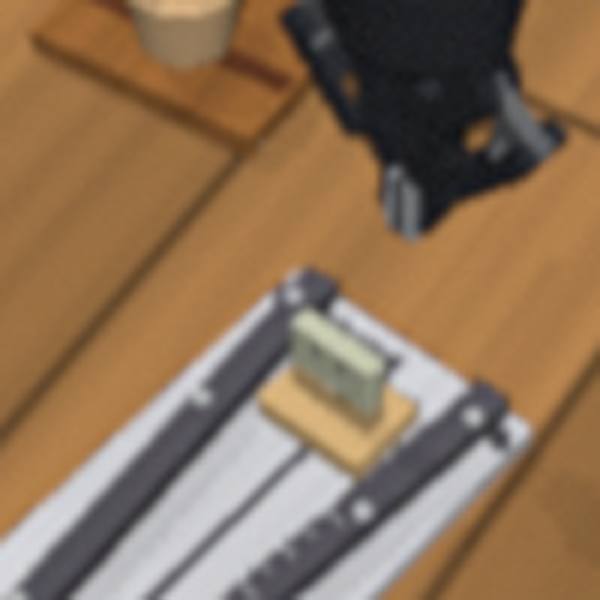

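The shut fingers are just behind the tile and in line with the slot. Next I descend.

Call:
jog_arm --increments '[{"x": 0.05, "y": 0.1, "z": 4, "wx": 0, "wy": 0, "wz": 0, "claw": 0}, {"x": 0.05, "y": 0.1, "z": 7, "wx": 0, "wy": 0, "wz": 0, "claw": 0}, {"x": 0.05, "y": 0.1, "z": 8.0, "wx": 0, "wy": 0, "wz": 0, "claw": 0}, {"x": 0.05, "y": 0.1, "z": 8.0, "wx": 0, "wy": 0, "wz": 0, "claw": 0}]'

```text
clock: 8.93
position: [0.505, 0.0045, 0.0207]
tool_rot: [-3.14, -0.002, -0.141]
force: [0.7, -0.0, -0.5]
grip_width: 0.0003
```

Run:
```python
from h import *
st(); a=np.radians(-7.8)
f=bot.grab_frame("side");x,y=270,170
cv2.imwrite("pics/a10.png",cv2.resize(f["pixels"][y:y+100,x:x+100,::-1],None,fx=6,fy=6,interpolation=cv2.INTER_CUBIC))
```

```text
8.93 pos [0.505  0.0045 0.0207] rpy [-1.7993e+02 -1.3000e-01 -8.0700e+00] F [ 0.69 -0.04 -0.49] w 0.0003
```

View pics/a10.png

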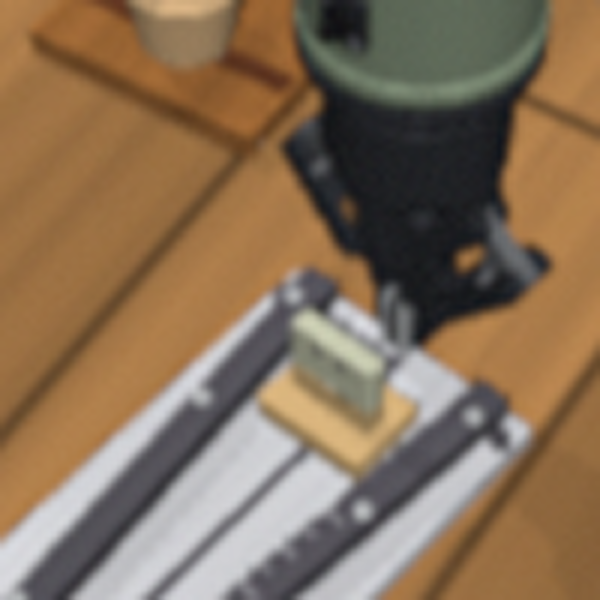

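Call:
jog_arm --increments '[{"x": 0, "y": 0, "z": 0.4, "wx": 0, "wy": 0, "wz": -0.3, "claw": 0}, {"x": 0, "y": -0.8, "z": 0.4, "wx": 0, "wy": 0, "wz": -0.3, "claw": 0}, {"x": 0, "y": -1.5, "z": 0.4, "wx": 0, "wy": 0, "wz": -0.3, "claw": 0}, {"x": 0, "y": -2.2, "z": 0.4, "wx": 0, "wy": 0, "wz": -0.3, "claw": 0}, {"x": 0, "y": -2.9, "z": 0.4, "wx": 0, "wy": 0, "wz": -0.3, "claw": 0}, {"x": 0, "y": -3.6, "z": 0.4, "wx": 0, "wy": 0, "wz": -0.3, "claw": 0}, {"x": 0, "y": -4.2, "z": 0.4, "wx": 0, "wy": 0, "wz": -0.3, "claw": 0}, {"x": 0, "y": -4.7, "z": 0.4, "wx": 0, "wy": 0, "wz": -0.3, "claw": 0}, {"x": 0, "y": -5.2, "z": 0.4, "wx": 0, "wy": 0, "wz": -0.3, "claw": 0}]'

```text
clock: 10.1
position: [0.5126, 0.0561, 0.0173]
tool_rot: [-3.14, -0.003, -0.135]
force: [-0.0, -1.5, 0.8]
grip_width: -0.0002
```

```bash
cat >> h.py <<'E'
A=np.radians(-7.8);C=np.array([.5234,.145]);RG=np.array([[np.cos(A),-np.sin(A)],[np.sin(A),np.cos(A)]])
def gst():
    s=bot.observe(); p=RG.T@(s["position"][:2]-C); F=RG.T@s["force"][:2]
    print("gauge tcp mm",(p*1000).round(2),"z",round(s["position"][2]*1000,2),"F gauge",F.round(2),s["force"][2].round(2))
def shot(name,n="side",x=240,y=180,w=110,h=110,k=5):
    f=bot.grab_frame(n); cv2.imwrite(name,cv2.resize(f["pixels"][y:y+h,x:x+w,::-1],None,fx=k,fy=k,interpolation=cv2.INTER_CUBIC)); return f
E
python3 - <<'E'
from h import *
st();gst();shot("pics/a11.png")
E
```

```text
10.1 pos [0.5126 0.0561 0.0173] rpy [-179.92   -0.18   -7.76] F [-0.02 -1.48  0.79] w -0.0002
gauge tcp mm [  1.37 -89.51] z 17.28 F gauge [ 0.18 -1.46] 0.79
```

View pics/a11.png

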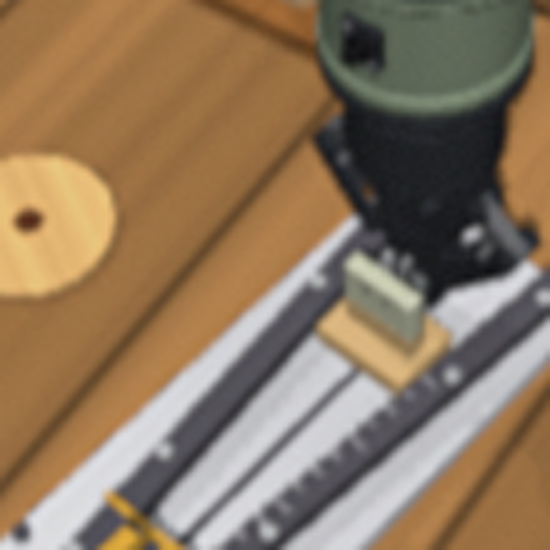

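Run:
```python
from h import *
import pickle
T=pickle.load(open("top2.pkl","rb"));S=pickle.load(open("side2.pkl","rb"))
hs=cv2.cvtColor(T["pixels"],cv2.COLOR_RGB2HSV)
# supersampled crop with grid
def big(f,x,y,w,h,k,n): cv2.imwrite(n,cv2.resize(f["pixels"][y:y+h,x:x+w,::-1],None,fx=k,fy=k,interpolation=cv2.INTER_LANCZOS4))
big(T,280,208,30,30,18,"pics/bt.png"); big(S,308,218,36,36,16,"pics/bs.png")
```

```text
(no output)
```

View pics/bt.png

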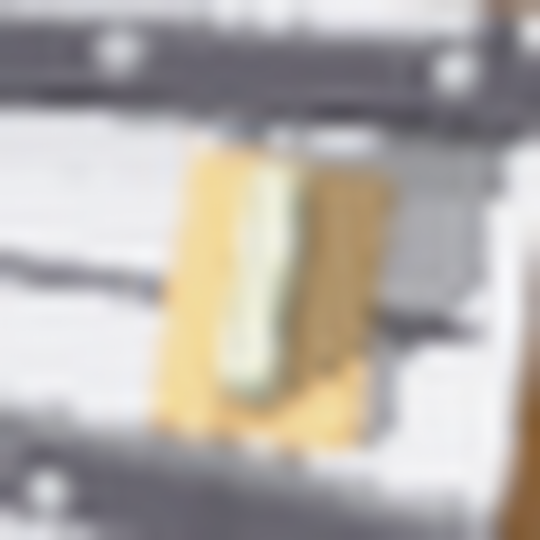

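View pics/bs.png

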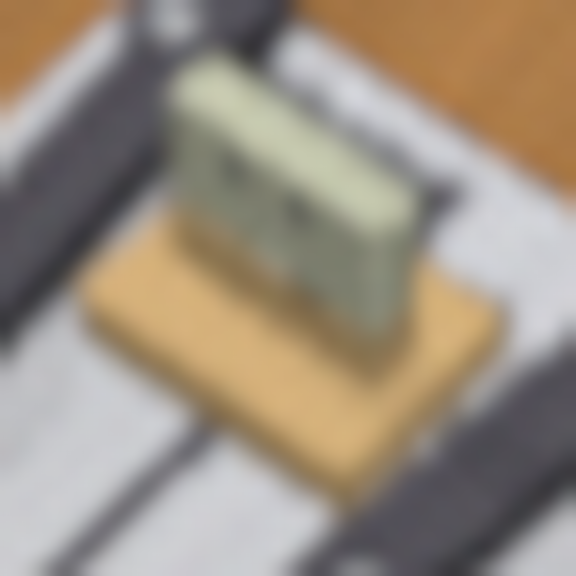

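Run:
```python
from h import *
import pickle
T=pickle.load(open("top2.pkl","rb"));S=pickle.load(open("side2.pkl","rb"))
L=lambda P:np.linalg.norm(P[0]-P[1])*1000
b=lambda p:crop(p,18,280,208); s=lambda p:crop(p,16,308,218)
print("top front",L(onz(T,b([(195,150),(157,432)]),.024)),"rear",L(onz(T,b([(395,178),(360,445)]),.024)), "len",L(onz(T,b([(157,432),(360,445)]),.024)),L(onz(T,b([(195,150),(395,178)]),.024)))
print("side front",L(onz(S,s([(80,280),(345,482)]),.024)),"len",L(onz(S,s([(345,482),(505,315)]),.024)))
print("side web top",L(onz(S,s([(172,100),(376,235)]),.066)), "web bot",L(onz(S,s([(172,228),(376,372)]),.024)))
```

```text
top front 54.94877822846694 rear 52.0099169126061 len 39.07664421577594 39.06424772617023
side front 55.918932980503236 len 40.00768921281247
side web top 39.89913104690267 web bot 42.00487320921893
```

Call:
jog_arm --increments '[{"x": 0, "y": -0.5, "z": 0, "wx": 0, "wy": 0, "wz": 0, "claw": 0}, {"x": 0, "y": -1.0, "z": 0, "wx": 0, "wy": 0, "wz": 0, "claw": 0}, {"x": 0, "y": -1.4, "z": 0, "wx": 0, "wy": 0, "wz": 0, "claw": 0}, {"x": 0, "y": -1.8, "z": 0, "wx": 0, "wy": 0, "wz": 0, "claw": 0}, {"x": 0, "y": -1.8, "z": 0, "wx": 0, "wy": 0, "wz": 0, "claw": 0}]'

```text
clock: 10.78
position: [0.5152, 0.0751, 0.0173]
tool_rot: [-3.139, -0.003, -0.134]
force: [0.3, 0.8, -0.2]
grip_width: -0.0003
```

Run:
```python
from h import *
st();gst();shot("pics/a12.png",x=255,y=200,w=80,h=70,k=8)
```

```text
10.78 pos [0.5152 0.0751 0.0173] rpy [-179.88   -0.19   -7.7 ] F [ 0.34  0.82 -0.16] w -0.0003
gauge tcp mm [  1.33 -70.33] z 17.34 F gauge [0.22 0.86] -0.16
```

View pics/a12.png

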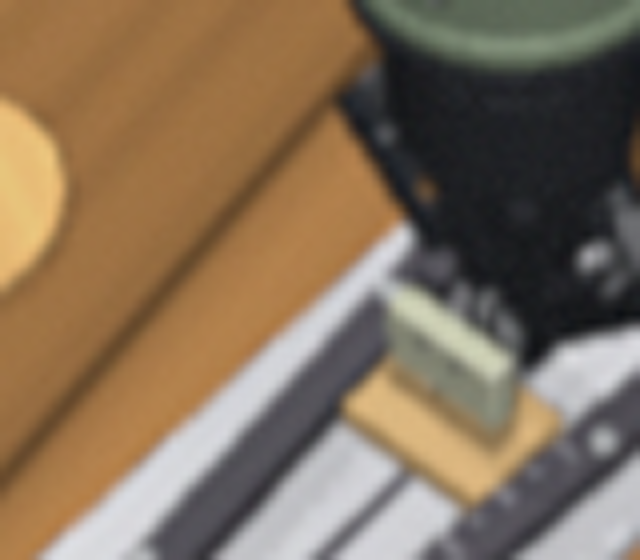

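The tile is sliding square at gauge y of about -39 mm, close to both fences. I'll use smaller steps from here and watch the force.

Call:
jog_arm --increments '[{"x": 0, "y": -0.2, "z": 0, "wx": 0, "wy": 0, "wz": 0, "claw": 0}, {"x": 0, "y": -0.4, "z": 0, "wx": 0, "wy": 0, "wz": 0, "claw": 0}, {"x": 0, "y": -0.5, "z": 0, "wx": 0, "wy": 0, "wz": 0, "claw": 0}]'

```text
clock: 11.2
position: [0.5158, 0.0799, 0.0173]
tool_rot: [-3.14, -0.003, -0.134]
force: [-0.1, 0.2, 0.5]
grip_width: 0.0003
```

Call:
jog_arm --increments '[{"x": 0, "y": -0.1, "z": 0, "wx": 0, "wy": 0, "wz": 0, "claw": 0}]'

```text
clock: 11.32
position: [0.5159, 0.0809, 0.0173]
tool_rot: [-3.14, -0.003, -0.135]
force: [0.3, -0.8, 0.1]
grip_width: -0.0001
```

Call:
jog_arm --increments '[{"x": 0, "y": -0.1, "z": 0, "wx": 0, "wy": 0, "wz": 0, "claw": 0}]'

```text
clock: 11.45
position: [0.5161, 0.082, 0.0174]
tool_rot: [-3.14, -0.003, -0.135]
force: [0.2, -0.4, -0.2]
grip_width: -0.0002
```

Call:
jog_arm --increments '[{"x": 0, "y": -0.1, "z": 0, "wx": 0, "wy": 0, "wz": 0, "claw": 0}]'

```text
clock: 11.58
position: [0.5163, 0.083, 0.0174]
tool_rot: [-3.14, -0.003, -0.135]
force: [-0.2, -0.5, -0.2]
grip_width: -0.0002
```

Call:
jog_arm --increments '[{"x": 0, "y": -0.1, "z": 0, "wx": 0, "wy": 0, "wz": 0, "claw": 0}]'

```text
clock: 11.7
position: [0.5164, 0.0841, 0.0173]
tool_rot: [-3.14, -0.003, -0.135]
force: [0.9, 0.1, -0.1]
grip_width: 0.0001
```

Run:
```python
from h import *
gst();shot("pics/a13.png",x=255,y=200,w=80,h=70,k=8)
```

```text
gauge tcp mm [  1.3  -61.34] z 17.35 F gauge [0.91 0.18] -0.06
```

View pics/a13.png

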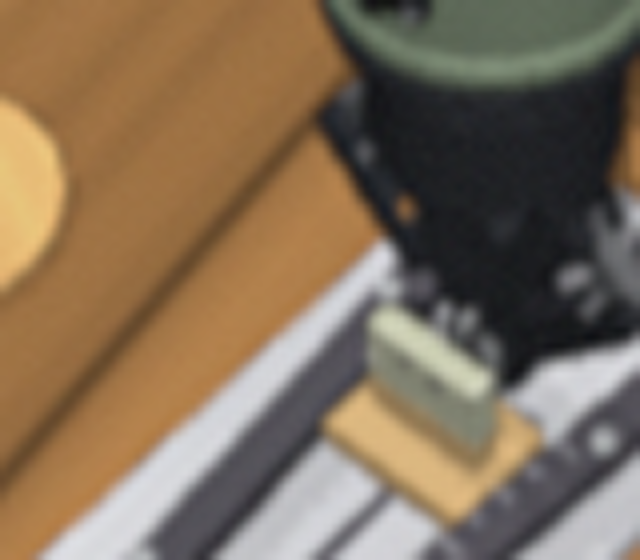

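The tile is still free, with its centre at about -30 mm and its far front corner close to the fence. I'll continue in 1 mm steps, then finer.

Call:
jog_arm --increments '[{"x": 0, "y": -0.08, "z": 0, "wx": 0, "wy": 0, "wz": 0, "claw": 0}]'

```text
clock: 11.88
position: [0.5165, 0.085, 0.0173]
tool_rot: [-3.14, -0.003, -0.135]
force: [0.3, -0.8, -0.2]
grip_width: -0.0004
```

Call:
jog_arm --increments '[{"x": 0, "y": -0.08, "z": 0, "wx": 0, "wy": 0, "wz": 0, "claw": 0}]'

```text
clock: 12.0
position: [0.5166, 0.0858, 0.0174]
tool_rot: [-3.14, -0.003, -0.135]
force: [-0.6, -0.4, -0.5]
grip_width: -0.0002
```

Call:
jog_arm --increments '[{"x": 0, "y": -0.08, "z": 0, "wx": 0, "wy": 0, "wz": 0, "claw": 0}]'

```text
clock: 12.12
position: [0.5167, 0.0867, 0.0174]
tool_rot: [-3.14, -0.003, -0.135]
force: [0.9, -0.9, 0.4]
grip_width: 0.0004
```

Call:
jog_arm --increments '[{"x": 0, "y": -0.08, "z": 0, "wx": 0, "wy": 0, "wz": 0, "claw": 0}]'

```text
clock: 12.25
position: [0.5168, 0.0875, 0.0174]
tool_rot: [-3.14, -0.003, -0.135]
force: [-0.7, -0.7, -0.1]
grip_width: -0.0001
```

Run:
```python
from h import *
gst()
```

```text
gauge tcp mm [  1.3  -57.82] z 17.35 F gauge [-0.59 -0.79] -0.07
```

Call:
jog_arm --increments '[{"x": 0, "y": -0.08, "z": 0, "wx": 0, "wy": 0, "wz": 0, "claw": 0}]'

```text
clock: 12.38
position: [0.517, 0.0884, 0.0174]
tool_rot: [-3.14, -0.003, -0.135]
force: [0.5, 0.0, 0.6]
grip_width: -0.0
```

Call:
jog_arm --increments '[{"x": 0, "y": -0.08, "z": 0, "wx": 0, "wy": 0, "wz": 0, "claw": 0}]'

```text
clock: 12.5
position: [0.5171, 0.0892, 0.0173]
tool_rot: [-3.14, -0.003, -0.135]
force: [-0.2, -0.3, -0.3]
grip_width: -0.0002
```

Call:
jog_arm --increments '[{"x": 0, "y": -0.08, "z": 0, "wx": 0, "wy": 0, "wz": 0, "claw": 0}]'

```text
clock: 12.62
position: [0.5172, 0.0901, 0.0174]
tool_rot: [-3.14, -0.003, -0.135]
force: [-0.3, 0.1, -0.3]
grip_width: 0.0002
```

Call:
jog_arm --increments '[{"x": 0, "y": -0.08, "z": 0, "wx": 0, "wy": 0, "wz": 0, "claw": 0}]'

```text
clock: 12.75
position: [0.5173, 0.0909, 0.0174]
tool_rot: [-3.14, -0.003, -0.135]
force: [-0.9, -0.8, -0.7]
grip_width: 0.0001
```

Run:
```python
from h import *
gst();shot("pics/a14.png",x=255,y=200,w=80,h=70,k=8)
```

```text
gauge tcp mm [  1.28 -54.4 ] z 17.37 F gauge [-0.75 -0.93] -0.65
```

View pics/a14.png

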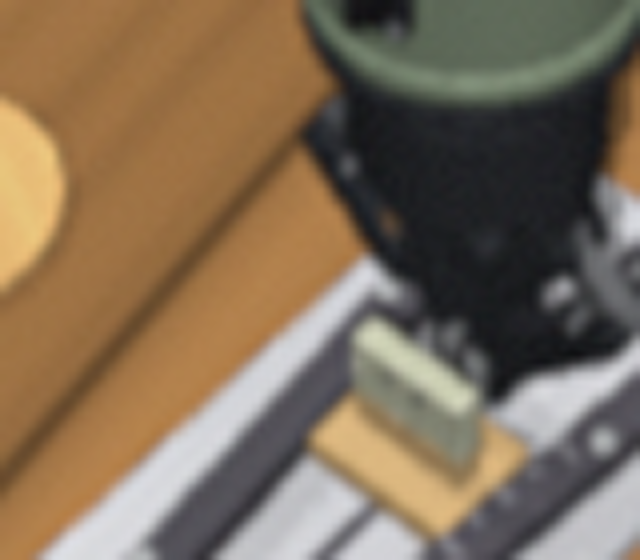

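No wedge yet, and the tile is still square.

Call:
jog_arm --increments '[{"x": 0, "y": -0.08, "z": 0, "wx": 0, "wy": 0, "wz": 0, "claw": 0}]'

```text
clock: 12.92
position: [0.5174, 0.0918, 0.0174]
tool_rot: [-3.14, -0.003, -0.135]
force: [0.4, -0.2, 0.8]
grip_width: 0.0
```

Call:
jog_arm --increments '[{"x": 0, "y": -0.08, "z": 0, "wx": 0, "wy": 0, "wz": 0, "claw": 0}]'

```text
clock: 13.05
position: [0.5175, 0.0927, 0.0174]
tool_rot: [-3.14, -0.003, -0.135]
force: [-1.3, -0.4, -0.1]
grip_width: 0.0001
```

Call:
jog_arm --increments '[{"x": 0, "y": -0.08, "z": 0, "wx": 0, "wy": 0, "wz": 0, "claw": 0}]'

```text
clock: 13.18
position: [0.5177, 0.0935, 0.0174]
tool_rot: [-3.14, -0.003, -0.135]
force: [-0.2, -0.2, 0.4]
grip_width: 0.0003
```

Call:
jog_arm --increments '[{"x": 0, "y": -0.08, "z": 0, "wx": 0, "wy": 0, "wz": 0, "claw": 0}]'

```text
clock: 13.3
position: [0.5178, 0.0944, 0.0174]
tool_rot: [-3.14, -0.003, -0.135]
force: [-0.5, -0.9, 1.2]
grip_width: -0.0001
```

Run:
```python
from h import *
gst()
```

```text
gauge tcp mm [  1.28 -50.9 ] z 17.37 F gauge [-0.41 -0.99] 1.2
```

Call:
jog_arm --increments '[{"x": 0, "y": -0.08, "z": 0, "wx": 0, "wy": 0, "wz": 0, "claw": 0}]'

```text
clock: 13.42
position: [0.5179, 0.0952, 0.0174]
tool_rot: [-3.14, -0.003, -0.135]
force: [-0.2, -0.1, -0.3]
grip_width: 0.0001
```

Call:
jog_arm --increments '[{"x": 0, "y": -0.08, "z": 0, "wx": 0, "wy": 0, "wz": 0, "claw": 0}]'

```text
clock: 13.55
position: [0.518, 0.0961, 0.0174]
tool_rot: [-3.14, -0.003, -0.135]
force: [0.6, -0.8, -0.5]
grip_width: 0.0002
```

Call:
jog_arm --increments '[{"x": 0, "y": -0.08, "z": 0, "wx": 0, "wy": 0, "wz": 0, "claw": 0}]'

```text
clock: 13.68
position: [0.5181, 0.097, 0.0174]
tool_rot: [-3.14, -0.003, -0.135]
force: [-0.9, 0.3, 0.2]
grip_width: -0.0002
```

Call:
jog_arm --increments '[{"x": 0, "y": -0.08, "z": 0, "wx": 0, "wy": 0, "wz": 0, "claw": 0}]'

```text
clock: 13.8
position: [0.5182, 0.0978, 0.0174]
tool_rot: [-3.14, -0.003, -0.135]
force: [0.4, 0.1, 0.0]
grip_width: -0.0003
```

Run:
```python
from h import *
gst();shot("pics/a15.png",x=255,y=200,w=80,h=70,k=8)
```

```text
gauge tcp mm [  1.25 -47.45] z 17.36 F gauge [0.37 0.15] 0.04
```

View pics/a15.png

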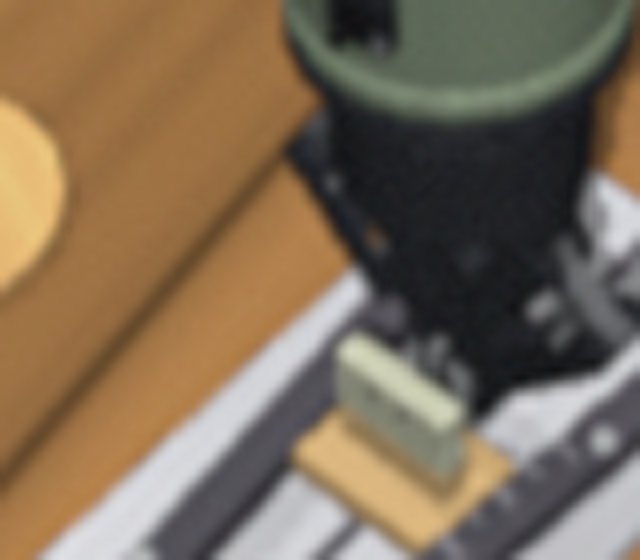

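Call:
jog_arm --increments '[{"x": 0, "y": -0.08, "z": 0, "wx": 0, "wy": 0, "wz": 0, "claw": 0}]'

```text
clock: 13.98
position: [0.5183, 0.0987, 0.0174]
tool_rot: [-3.14, -0.003, -0.135]
force: [-0.5, -0.6, 0.4]
grip_width: 0.0002
```

Call:
jog_arm --increments '[{"x": 0, "y": -0.08, "z": 0, "wx": 0, "wy": 0, "wz": 0, "claw": 0}]'

```text
clock: 14.1
position: [0.5185, 0.0996, 0.0174]
tool_rot: [-3.139, -0.003, -0.135]
force: [-0.3, -0.9, -0.3]
grip_width: -0.0001
```

Call:
jog_arm --increments '[{"x": 0, "y": -0.08, "z": 0, "wx": 0, "wy": 0, "wz": 0, "claw": 0}]'

```text
clock: 14.22
position: [0.5185, 0.1003, 0.0174]
tool_rot: [-3.14, -0.003, -0.135]
force: [-0.2, -1.2, -0.1]
grip_width: 0.0001
```

Call:
jog_arm --increments '[{"x": 0, "y": -0.08, "z": 0, "wx": 0, "wy": 0, "wz": 0, "claw": 0}]'

```text
clock: 14.35
position: [0.5186, 0.1009, 0.0174]
tool_rot: [-3.14, -0.003, -0.135]
force: [-1.1, -3.3, 0.8]
grip_width: -0.0002
```

Run:
```python
from h import *
gst()
```

```text
gauge tcp mm [  1.25 -44.36] z 17.36 F gauge [-0.63 -3.41] 0.76
```

Contact is building, at 3.3 N along the slot. I'll take finer steps.

Call:
jog_arm --increments '[{"x": 0, "y": -0.05, "z": 0, "wx": 0, "wy": 0, "wz": 0, "claw": 0}]'

```text
clock: 14.48
position: [0.5186, 0.101, 0.0174]
tool_rot: [-3.141, -0.003, -0.135]
force: [0.2, -3.7, 1.6]
grip_width: 0.0001
```

Run:
```python
from h import *
gst();shot("pics/a16.png",x=245,y=215,w=70,h=60,k=9)
gst()
```

```text
gauge tcp mm [  1.25 -44.24] z 17.36 F gauge [ 0.67 -3.64] 1.58
gauge tcp mm [  1.23 -44.2 ] z 17.36 F gauge [-0.74 -4.12] 1.53
```

View pics/a16.png

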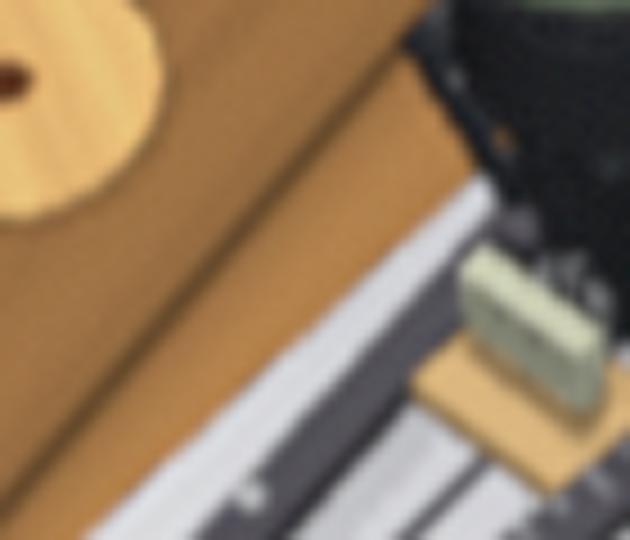

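Call:
jog_arm --increments '[{"x": 0, "y": -0.08, "z": 0, "wx": 0, "wy": 0, "wz": 0, "claw": 0}, {"x": 0, "y": -0.08, "z": 0, "wx": 0, "wy": 0, "wz": 0, "claw": 0}, {"x": 0, "y": -0.08, "z": 0, "wx": 0, "wy": 0, "wz": 0, "claw": 0}]'

```text
clock: 14.9
position: [0.5187, 0.1015, 0.0174]
tool_rot: [-3.141, -0.003, -0.135]
force: [-0.5, -4.5, 2.1]
grip_width: -0.0002
```

Run:
```python
from h import *
gst();st()
```

```text
gauge tcp mm [  1.26 -43.71] z 17.38 F gauge [ 0.12 -4.57] 2.07
14.9 pos [0.5187 0.1015 0.0174] rpy [-1.7997e+02 -1.6000e-01 -7.7500e+00] F [-0.51 -4.54  2.07] w -0.0002
```

Call:
jog_arm --increments '[{"x": 0, "y": -0.08, "z": 0, "wx": 0, "wy": 0, "wz": 0, "claw": 0}, {"x": 0, "y": -0.08, "z": 0, "wx": 0, "wy": 0, "wz": 0, "claw": 0}, {"x": 0, "y": -0.08, "z": 0, "wx": 0, "wy": 0, "wz": 0, "claw": 0}]'

```text
clock: 15.28
position: [0.5187, 0.1017, 0.0174]
tool_rot: [3.141, -0.003, -0.136]
force: [-0.8, -6.8, 2.6]
grip_width: -0.0004
```

Run:
```python
from h import *
gst();st()
```

```text
gauge tcp mm [  1.25 -43.49] z 17.35 F gauge [ 0.14 -6.84] 2.64
15.28 pos [0.5187 0.1017 0.0174] rpy [ 1.7998e+02 -1.5000e-01 -7.7800e+00] F [-0.79 -6.8   2.64] w -0.0004
```

It is wedged at 6.8 N and no longer advancing. I'll back off along the slot and lift clear.

Call:
jog_arm --increments '[{"x": 0, "y": 0.3, "z": 0, "wx": 0, "wy": 0, "wz": 0, "claw": 0}, {"x": 0, "y": 1.5, "z": 0, "wx": 0, "wy": 0, "wz": 0, "claw": 0}, {"x": 0, "y": 2.0, "z": -4, "wx": 0, "wy": 0, "wz": 0, "claw": 0}, {"x": 0, "y": 2.0, "z": -9, "wx": 0, "wy": 0, "wz": 0, "claw": 0}, {"x": 0, "y": 8.0, "z": -14, "wx": 0, "wy": 0, "wz": 0, "claw": 0}, {"x": 0, "y": 14.0, "z": -16, "wx": 0, "wy": 0, "wz": 0, "claw": 0}, {"x": 0, "y": 18.0, "z": -16, "wx": 0, "wy": 0, "wz": 0, "claw": 0}, {"x": 0, "y": 18.0, "z": -16, "wx": 0, "wy": 0, "wz": 0, "claw": 0}]'

```text
clock: 16.27
position: [0.4931, -0.0813, 0.1778]
tool_rot: [3.14, -0.003, -0.143]
force: [0.5, 0.6, -0.5]
grip_width: 0.0004
```

Run:
```python
from h import *
import pickle
gst();st()
pickle.dump(shot("pics/a17.png",x=235,y=210,w=130,h=120,k=5),open("side3.pkl","wb"));pickle.dump(shot("pics/a18.png","top",x=215,y=190,w=110,h=60,k=7),open("top3.pkl","wb"))
```

```text
gauge tcp mm [   0.68 -228.33] z 177.84 F gauge [0.43 0.71] -0.51
16.27 pos [ 0.4931 -0.0813  0.1778] rpy [179.89  -0.19  -8.17] F [ 0.52  0.64 -0.51] w 0.0004
```

View pics/a17.png

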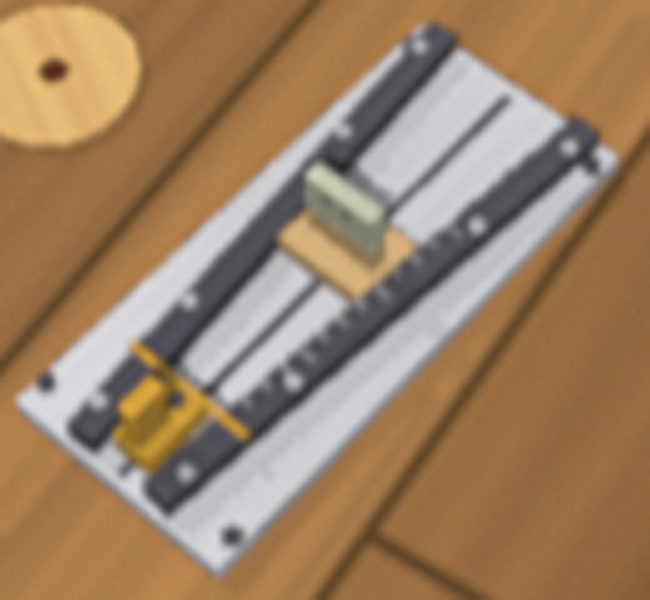

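View pics/a18.png

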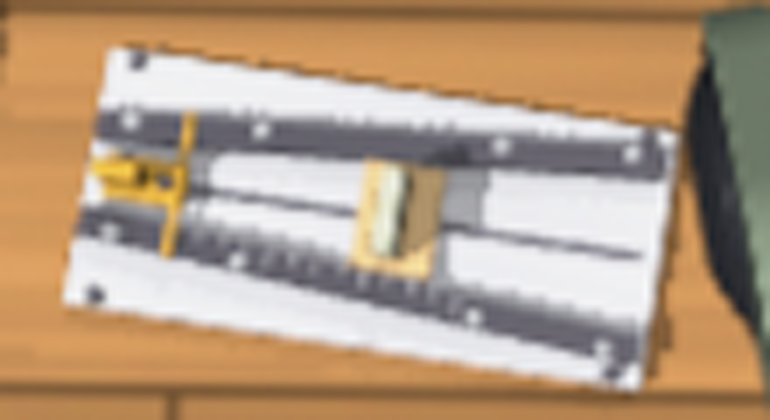

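The tile is wedged and square in both views: in the top crop its foot spans (352-445,160-278) and touches both fences. Next is the cursor, so I'll check the bowl clearance behind it.

Run:
```python
from h import *
import pickle
T=pickle.load(open("top3.pkl","rb"));S=pickle.load(open("side3.pkl","rb"))
G=lambda P:((P[:,:2]-C)@RG*1000).round(1).tolist()
print("bowl rim left/right/top/bottom top view",G(onz(T,[(155,199),(200,199),(178,177),(178,221)],.055)))
print("bowl side",G(onz(S,[(152,348),(227,348),(190,313),(188,382)],.055)))
t=lambda p:crop(p,7,215,190); s=lambda p:crop(p,5,235,210)
print("tile top", G(onz(T,t([(368,160),(445,165),(432,278),(352,265)]),.024)))
print("tile side", G(onz(S,s([(280,240),(355,298),(418,243)]),.024)))
print("tab top-view z59", G(onz(T,t([(92,160),(135,158),(135,182),(95,182)]),.059)))
print("bar top-view z~28", G(onz(T,t([(190,113),(167,255)]),.029)))
print("bar side z~28", G(onz(S,s([(135,347),(245,435)]),.029)))
print("tab side top z59", G(onz(S,s([(120,398),(150,377),(165,388),(135,408)]),.059)))
inc([*(C+RG@[.0005,.155]),.14],-7.8)
print(bot.observe()["qpos"].round(2))
```

```text
bowl rim left/right/top/bottom top view [[11.2, 383.6], [34.2, 233.2], [97.9, 322.4], [-50.7, 291.4]]
bowl side [[79.0, 360.6], [-37.5, 262.5], [80.5, 261.3], [-30.4, 357.2]]
tile top [[26.4, 4.4], [29.7, -33.8], [-26.8, -36.7], [-26.4, 3.4]]
tile side [[26.0, 6.6], [-23.1, 7.4], [-25.9, -35.0]]
tab top-view z59 [[2.7, 130.8], [6.8, 110.5], [-4.7, 108.4], [-7.6, 127.4]]
bar top-view z~28 [[35.8, 94.8], [-35.4, 93.3]]
bar side z~28 [[35.2, 94.9], [-34.9, 95.0]]
tab side top z59 [[7.3, 127.8], [4.5, 111.8], [-4.4, 111.4], [-1.3, 127.0]]
inc xyz cm [ -0.07 -37.9    3.73] rotvec deg [ 0.01 -0.16 -0.06]
[ 0.36  0.42 -0.42  1.97  0.23  0.8  -0.33]
```

Call:
jog_arm --increments '[{"x": -0.07, "y": -6, "z": 0, "wx": 0, "wy": 0, "wz": 0, "claw": 0}, {"x": -0.07, "y": -12, "z": 0, "wx": 0, "wy": 0, "wz": 0, "claw": 0}, {"x": -0.07, "y": -18, "z": 0, "wx": 0, "wy": 0, "wz": 0, "claw": 0}, {"x": -0.07, "y": -24, "z": 0, "wx": 0, "wy": 0, "wz": 0, "claw": 0}, {"x": -0.07, "y": -30, "z": 0, "wx": 0, "wy": 0, "wz": 0, "claw": 0}, {"x": -0.07, "y": -36, "z": 0, "wx": 0, "wy": 0, "wz": 0, "claw": 0}, {"x": -0.07, "y": -37.9, "z": 3.7, "wx": 0, "wy": 0, "wz": 0, "claw": 0}, {"x": -0.07, "y": -37.9, "z": 3.7, "wx": 0, "wy": 0, "wz": 0, "claw": 0}, {"x": -0.07, "y": -37.9, "z": 3.7, "wx": 0, "wy": 0, "wz": 0, "claw": 0}, {"x": -0.07, "y": -37.9, "z": 3.7, "wx": 0, "wy": 0, "wz": 0, "claw": 0}]'

```text
clock: 17.62
position: [0.5455, 0.2981, 0.1414]
tool_rot: [-3.141, -0.004, -0.138]
force: [-0.2, -0.6, -0.4]
grip_width: -0.0002
```

Run:
```python
from h import *
gst();st();inc([*(C+RG@[.0005,.155]),.036],-7.8)
shot("pics/b1.png",x=200,y=190,w=130,h=130,k=4)
```

```text
gauge tcp mm [  1.09 154.63] z 141.43 F gauge [-0.17 -0.58] -0.4
17.62 pos [0.5455 0.2981 0.1414] rpy [-179.97   -0.23   -7.91] F [-0.24 -0.55 -0.4 ] w -0.0002
inc xyz cm [-0.1  -0.03 10.54] rotvec deg [-0.03 -0.23 -0.11]
```

View pics/b1.png

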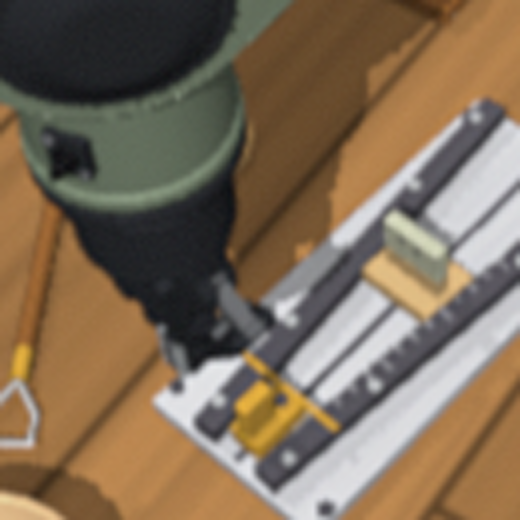

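The gripper is above and behind the cursor tab, and the space below it is clear.

Call:
jog_arm --increments '[{"x": -0.1, "y": 0, "z": 4, "wx": 0, "wy": 0, "wz": 0, "claw": 0}, {"x": -0.1, "y": 0, "z": 8, "wx": 0, "wy": 0, "wz": 0, "claw": 0}, {"x": -0.1, "y": 0, "z": 10.5, "wx": 0, "wy": 0, "wz": 0, "claw": 0}, {"x": -0.1, "y": 0, "z": 10.5, "wx": 0, "wy": 0, "wz": 0, "claw": 0}, {"x": -0.1, "y": 0, "z": 10.5, "wx": 0, "wy": 0, "wz": 0, "claw": 0}]'

```text
clock: 18.3
position: [0.5457, 0.2983, 0.0379]
tool_rot: [-3.14, -0.005, -0.139]
force: [-0.4, -1.1, 0.2]
grip_width: -0.0002
```

Run:
```python
from h import *
gst();st()
shot("pics/b2.png",x=215,y=200,w=110,h=130,k=4)
```

```text
gauge tcp mm [  1.26 154.91] z 37.87 F gauge [-0.2  -1.12] 0.2
18.3 pos [0.5457 0.2983 0.0379] rpy [-179.91   -0.31   -7.94] F [-0.35 -1.08  0.2 ] w -0.0002
```

View pics/b2.png

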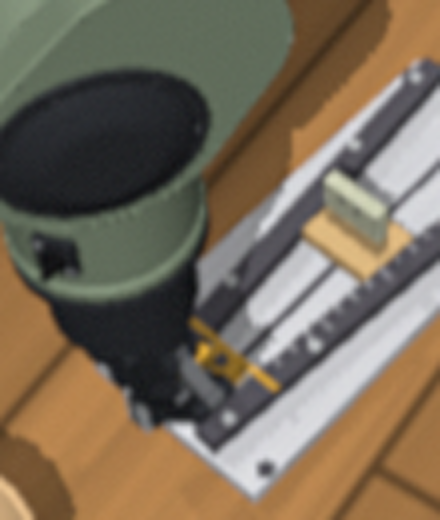

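Call:
jog_arm --increments '[{"x": 0, "y": 0.8, "z": 0, "wx": 0, "wy": 0, "wz": 0, "claw": 0}, {"x": 0, "y": 1.5, "z": 0, "wx": 0, "wy": 0, "wz": 0, "claw": 0}, {"x": 0, "y": 2.2, "z": 0, "wx": 0, "wy": 0, "wz": 0, "claw": 0}, {"x": 0, "y": 2.9, "z": 0, "wx": 0, "wy": 0, "wz": 0, "claw": 0}, {"x": 0, "y": 3.6, "z": 0, "wx": 0, "wy": 0, "wz": 0, "claw": 0}, {"x": 0, "y": 4.3, "z": 0, "wx": 0, "wy": 0, "wz": 0, "claw": 0}, {"x": 0, "y": 5.0, "z": 0, "wx": 0, "wy": 0, "wz": 0, "claw": 0}, {"x": 0, "y": 5.5, "z": 0, "wx": 0, "wy": 0, "wz": 0, "claw": 0}, {"x": 0, "y": 6.0, "z": 0, "wx": 0, "wy": 0, "wz": 0, "claw": 0}, {"x": 0, "y": 6.0, "z": 0, "wx": 0, "wy": 0, "wz": 0, "claw": 0}]'

```text
clock: 19.6
position: [0.5373, 0.2383, 0.0378]
tool_rot: [-3.141, -0.005, -0.139]
force: [-0.3, 0.3, 0.1]
grip_width: 0.0001
```

Run:
```python
from h import *
gst();st()
shot("pics/b3.png",x=225,y=200,w=110,h=110,k=5)
```

```text
gauge tcp mm [ 1.14 94.34] z 37.8 F gauge [-0.32  0.3 ] 0.08
19.6 pos [0.5373 0.2383 0.0378] rpy [-179.94   -0.31   -7.97] F [-0.28  0.34  0.08] w 0.0001
```

View pics/b3.png

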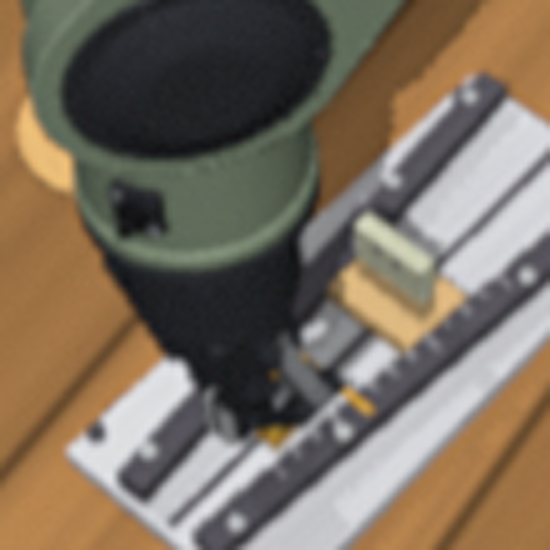

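Run:
```python
from h import *
f=bot.grab_frame("side");import pickle;pickle.dump(f,open("side4.pkl","wb"))
cv2.imwrite("pics/b4.png",cv2.resize(f["pixels"][255:300,265:330,::-1],None,fx=12,fy=12,interpolation=cv2.INTER_CUBIC))
```

View pics/b4.png

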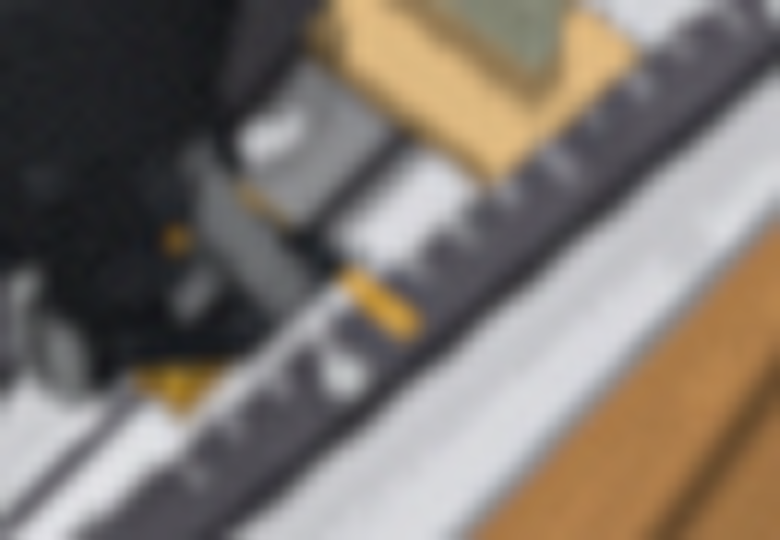

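Run:
```python
from h import *
import pickle
S=pickle.load(open("side4.pkl","rb"))
G=lambda P:((P[:,:2]-C)@RG*1000).round(1).tolist()
s=lambda p:crop(p,12,265,255)
print("bar end now",G(onz(S,s([(418,325),(415,320)]),.029)), "tile front R corner",G(onz(S,s([(495,165)]),.024)))
gst()
```

```text
bar end now [[-36.3, 43.6], [-35.1, 43.2]] tile front R corner [[-21.8, 5.3]]
gauge tcp mm [ 1.06 94.86] z 37.83 F gauge [ 0.05 -0.35] 0.41
```

Call:
jog_arm --increments '[{"x": 0, "y": 0.7, "z": 0, "wx": 0, "wy": 0, "wz": 0, "claw": 0}, {"x": 0, "y": 1.4, "z": 0, "wx": 0, "wy": 0, "wz": 0, "claw": 0}, {"x": 0, "y": 2.0, "z": 0, "wx": 0, "wy": 0, "wz": 0, "claw": 0}, {"x": 0, "y": 2.5, "z": 0, "wx": 0, "wy": 0, "wz": 0, "claw": 0}, {"x": 0, "y": 2.7, "z": 0, "wx": 0, "wy": 0, "wz": 0, "claw": 0}]'

```text
clock: 20.32
position: [0.5335, 0.2116, 0.0378]
tool_rot: [-3.14, -0.005, -0.139]
force: [-0.7, 2.2, -0.2]
grip_width: -0.0001
```

Run:
```python
from h import *
gst();st()
f=bot.grab_frame("side");import pickle;pickle.dump(f,open("side5.pkl","wb"))
cv2.imwrite("pics/b5.png",cv2.resize(f["pixels"][240:300,265:330,::-1],None,fx=10,fy=10,interpolation=cv2.INTER_CUBIC))
shot("pics/b6.png","top",x=215,y=190,w=110,h=60,k=7)
```

```text
gauge tcp mm [ 1.   67.37] z 37.76 F gauge [-0.96  2.07] -0.19
20.32 pos [0.5335 0.2116 0.0378] rpy [-179.93   -0.3    -7.97] F [-0.67  2.18 -0.19] w -0.0001
```

View pics/b5.png

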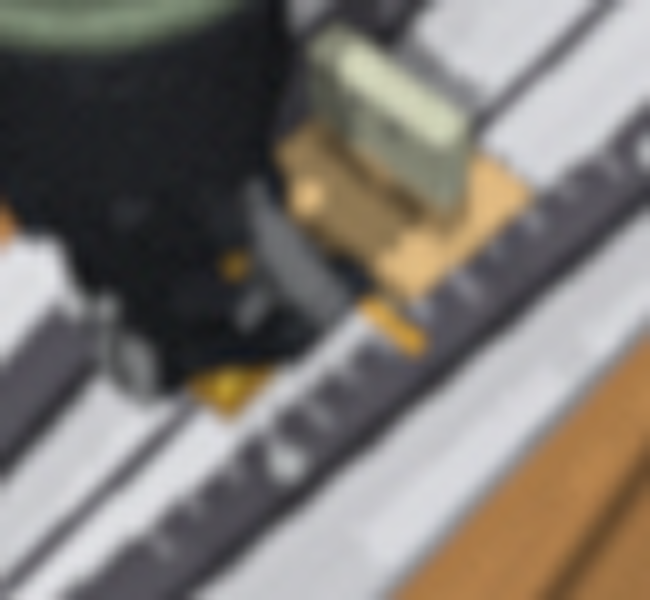

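View pics/b6.png

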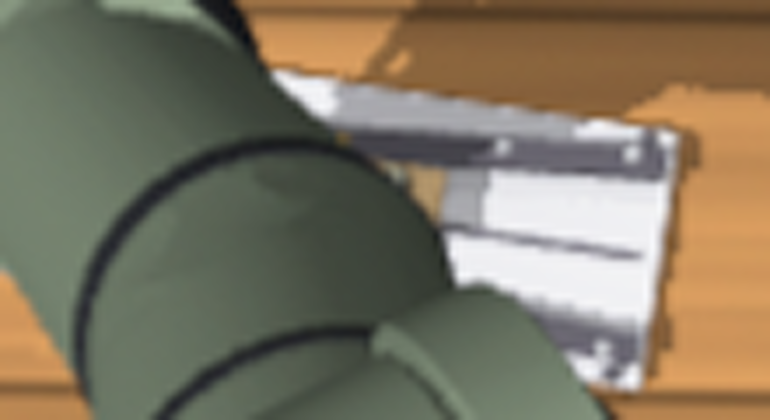

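Run:
```python
from h import *
import pickle
S=pickle.load(open("side5.pkl","rb"))
G=lambda P:((P[:,:2]-C)@RG*1000).round(1).tolist()
s=lambda p:crop(p,10,265,240)
print("bar end now",G(onz(S,s([(418,345),(362,298)]),.029)), "tile front R corner",G(onz(S,s([(408,292)]),.024)), "rearR",G(onz(S,s([(532,193)]),.024)))
gst()
```

```text
bar end now [[-35.3, 18.3], [-16.8, 17.3]] tile front R corner [[-21.8, 6.9]] rearR [[-26.3, -32.9]]
gauge tcp mm [ 1.03 67.46] z 37.75 F gauge [-0.23  0.03] 0.64
```

Call:
jog_arm --increments '[{"x": 0, "y": 0.2, "z": 0, "wx": 0, "wy": 0, "wz": 0, "claw": 0}, {"x": 0, "y": 0.4, "z": 0, "wx": 0, "wy": 0, "wz": 0, "claw": 0}, {"x": 0, "y": 0.55, "z": 0, "wx": 0, "wy": 0, "wz": 0, "claw": 0}]'

```text
clock: 20.8
position: [0.5328, 0.2062, 0.0377]
tool_rot: [-3.141, -0.005, -0.139]
force: [0.1, 1.4, 1.4]
grip_width: -0.0001
```

Run:
```python
from h import *
gst()
f=bot.grab_frame("side");import pickle;pickle.dump(f,open("side6.pkl","wb"))
cv2.imwrite("pics/b7.png",cv2.resize(f["pixels"][235:285,270:330,::-1],None,fx=12,fy=12,interpolation=cv2.INTER_CUBIC))
gst()
```

```text
gauge tcp mm [ 1.   61.91] z 37.74 F gauge [-0.12  1.39] 1.36
gauge tcp mm [ 1.04 61.66] z 37.73 F gauge [-0.87  0.93] 1.08
```

View pics/b7.png

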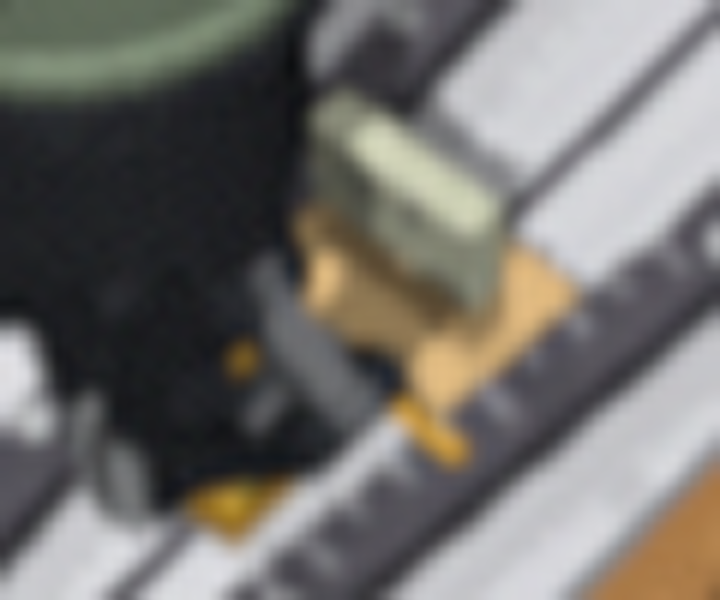

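Call:
jog_arm --increments '[{"x": 0, "y": 0.06, "z": 0, "wx": 0, "wy": 0, "wz": 0, "claw": 0}]'

```text
clock: 20.98
position: [0.5327, 0.2054, 0.0377]
tool_rot: [-3.141, -0.005, -0.139]
force: [0.1, 1.6, 0.1]
grip_width: 0.0
```

Call:
jog_arm --increments '[{"x": 0, "y": 0.05, "z": 0, "wx": 0, "wy": 0, "wz": 0, "claw": 0}]'

```text
clock: 21.1
position: [0.5326, 0.2049, 0.0377]
tool_rot: [-3.141, -0.005, -0.139]
force: [0.1, 2.5, -0.6]
grip_width: -0.0002
```

Run:
```python
from h import *
import pickle
gst()
G=lambda P:((P[:,:2]-C)@RG*1000).round(1).tolist()
S=pickle.load(open("side6.pkl","rb"));s=lambda p:crop(p,12,270,235)
print("bar ends at tcp 61.8",G(onz(S,s([(452,448),(398,402)]),.029)),"tile corner",G(onz(S,s([(440,405)]),.024)))
```

```text
gauge tcp mm [ 1.03 60.59] z 37.74 F gauge [-0.24  2.54] -0.58
bar ends at tcp 61.8 [[-32.9, 12.6], [-17.9, 11.6]] tile corner [[-22.5, 4.6]]
```

Call:
jog_arm --increments '[{"x": 0, "y": 0.04, "z": 0, "wx": 0, "wy": 0, "wz": 0, "claw": 0}]'

```text
clock: 21.22
position: [0.5326, 0.2045, 0.0377]
tool_rot: [-3.141, -0.005, -0.139]
force: [0.2, 1.6, 0.5]
grip_width: 0.0001
```

Call:
jog_arm --increments '[{"x": 0, "y": 0.04, "z": 0, "wx": 0, "wy": 0, "wz": 0, "claw": 0}]'

```text
clock: 21.35
position: [0.5325, 0.2041, 0.0377]
tool_rot: [-3.14, -0.005, -0.139]
force: [-0.2, 0.9, 0.7]
grip_width: 0.0001
```

Run:
```python
from h import *
gst()
f=bot.grab_frame("side")
cv2.imwrite("pics/b8.png",cv2.resize(f["pixels"][235:285,270:330,::-1],None,fx=12,fy=12,interpolation=cv2.INTER_CUBIC))
gst()
```

```text
gauge tcp mm [ 1.04 59.8 ] z 37.75 F gauge [-0.33  0.82] 0.67
gauge tcp mm [ 1.05 59.73] z 37.76 F gauge [-0.54  2.22] 0.07
```

View pics/b8.png

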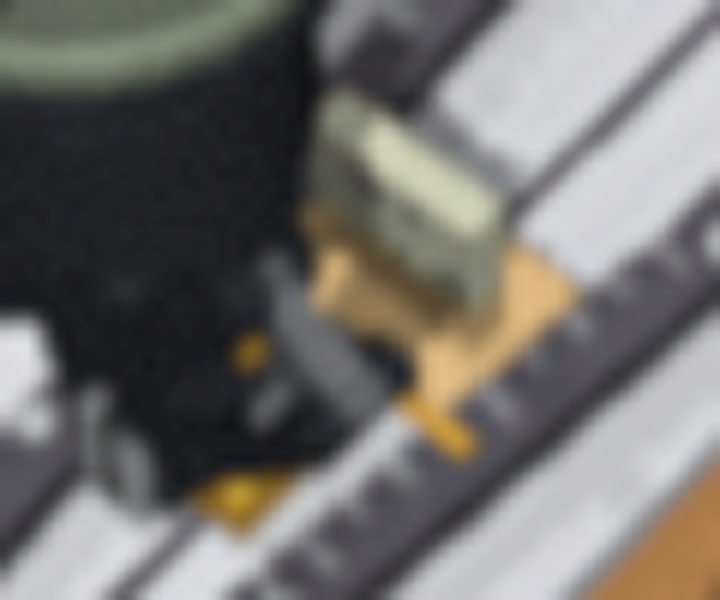

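Call:
jog_arm --increments '[{"x": 0, "y": 0.04, "z": 0, "wx": 0, "wy": 0, "wz": 0, "claw": 0}]'

```text
clock: 21.52
position: [0.5325, 0.2036, 0.0377]
tool_rot: [-3.141, -0.005, -0.139]
force: [-0.6, 1.7, 1.0]
grip_width: -0.0002
```

Call:
jog_arm --increments '[{"x": 0, "y": 0.04, "z": 0, "wx": 0, "wy": 0, "wz": 0, "claw": 0}]'

```text
clock: 21.65
position: [0.5324, 0.2032, 0.0377]
tool_rot: [-3.141, -0.005, -0.139]
force: [-0.3, 1.2, 0.9]
grip_width: -0.0001
```

Run:
```python
from h import *
gst()
```

```text
gauge tcp mm [ 1.03 58.91] z 37.71 F gauge [-0.48  1.18] 0.93
```

Call:
jog_arm --increments '[{"x": 0, "y": 0.03, "z": 0, "wx": 0, "wy": 0, "wz": 0, "claw": 0}]'

```text
clock: 21.78
position: [0.5324, 0.2029, 0.0377]
tool_rot: [-3.141, -0.005, -0.139]
force: [0.6, 2.3, 0.0]
grip_width: -0.0
```

Call:
jog_arm --increments '[{"x": 0, "y": 0.03, "z": 0, "wx": 0, "wy": 0, "wz": 0, "claw": 0}]'

```text
clock: 21.9
position: [0.5323, 0.2026, 0.0377]
tool_rot: [-3.141, -0.005, -0.139]
force: [1.3, 0.8, 0.6]
grip_width: -0.0001
```

Run:
```python
from h import *
gst()
f=bot.grab_frame("side")
cv2.imwrite("pics/b9.png",cv2.resize(f["pixels"][235:285,270:330,::-1],None,fx=12,fy=12,interpolation=cv2.INTER_CUBIC))
gst()
```

```text
gauge tcp mm [ 1.04 58.25] z 37.74 F gauge [1.14 0.96] 0.59
gauge tcp mm [ 1.02 58.23] z 37.73 F gauge [-0.46  1.02] 1.1
```

View pics/b9.png

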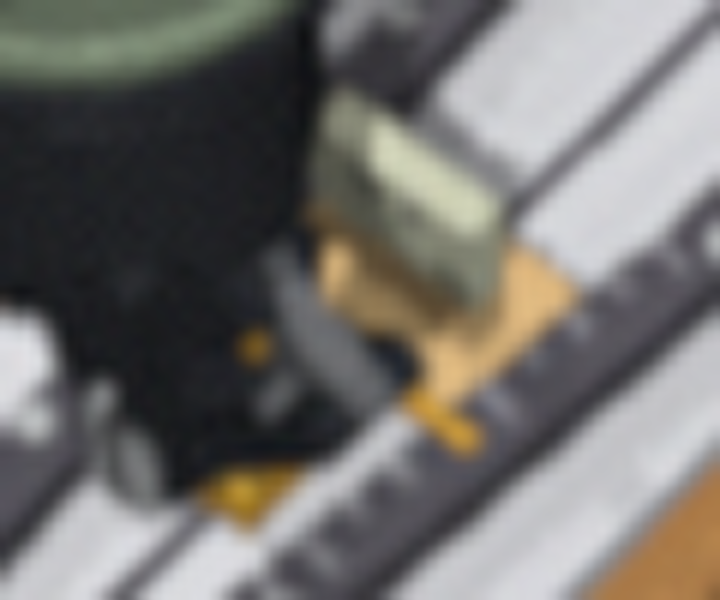

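Call:
jog_arm --increments '[{"x": 0, "y": 0.03, "z": 0, "wx": 0, "wy": 0, "wz": 0, "claw": 0}]'

```text
clock: 22.08
position: [0.5323, 0.2023, 0.0377]
tool_rot: [-3.141, -0.005, -0.139]
force: [-1.2, 2.2, 0.5]
grip_width: -0.0001
```

Call:
jog_arm --increments '[{"x": 0, "y": 0.03, "z": 0, "wx": 0, "wy": 0, "wz": 0, "claw": 0}]'

```text
clock: 22.2
position: [0.5322, 0.2019, 0.0377]
tool_rot: [-3.141, -0.005, -0.139]
force: [-0.6, 1.5, 0.6]
grip_width: -0.0003
```

Run:
```python
from h import *
gst(); bot.grab_frame("side"); gst()
```

```text
gauge tcp mm [ 1.04 57.61] z 37.74 F gauge [-0.81  1.43] 0.6
gauge tcp mm [ 1.04 57.55] z 37.74 F gauge [-0.66  1.16] -0.03
```

Call:
jog_arm --increments '[{"x": 0, "y": 0.03, "z": 0, "wx": 0, "wy": 0, "wz": 0, "claw": 0}]'

```text
clock: 22.38
position: [0.5322, 0.2016, 0.0378]
tool_rot: [-3.14, -0.005, -0.139]
force: [-0.4, 2.7, 1.2]
grip_width: 0.0
```

Call:
jog_arm --increments '[{"x": 0, "y": 0.03, "z": 0, "wx": 0, "wy": 0, "wz": 0, "claw": 0}]'

```text
clock: 22.5
position: [0.5322, 0.2016, 0.0378]
tool_rot: [-3.14, -0.005, -0.139]
force: [-0.4, 3.3, -0.2]
grip_width: -0.0002
```

Run:
```python
from h import *
gst(); 
f=bot.grab_frame("side")
cv2.imwrite("pics/b10.png",cv2.resize(f["pixels"][235:285,270:330,::-1],None,fx=12,fy=12,interpolation=cv2.INTER_CUBIC));gst()
```

```text
gauge tcp mm [ 1.03 57.25] z 37.77 F gauge [-0.86  3.17] -0.2
gauge tcp mm [ 1.04 57.25] z 37.78 F gauge [-0.84  3.1 ] -0.1
```

View pics/b10.png

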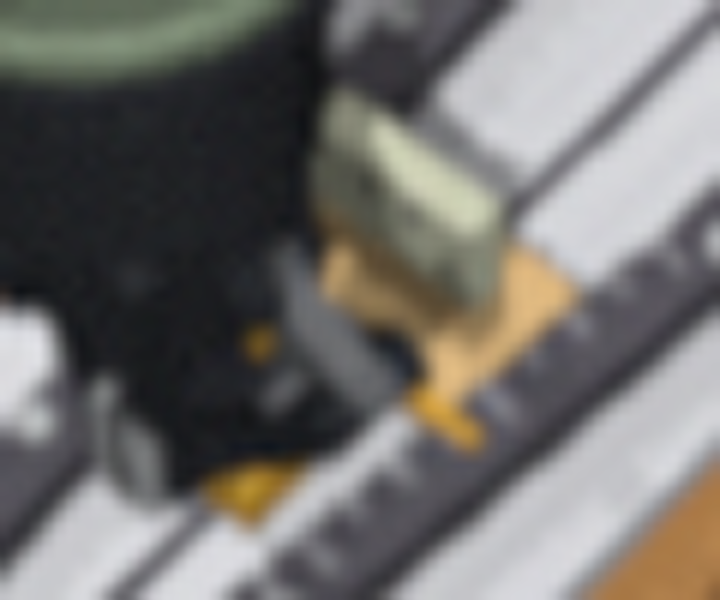

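The cursor stalled exactly at the predicted contact point: the TCP stopped at 57.25 mm and the force rose from 1.5 N to 3.2 N. I'll back off and lift clear.

Call:
jog_arm --increments '[{"x": 0, "y": -0.2, "z": 0, "wx": 0, "wy": 0, "wz": 0, "claw": 0}, {"x": 0, "y": -1.2, "z": 0, "wx": 0, "wy": 0, "wz": 0, "claw": 0}, {"x": 0, "y": -2.0, "z": -4, "wx": 0, "wy": 0, "wz": 0, "claw": 0}, {"x": 0, "y": -2.0, "z": -9, "wx": 0, "wy": 0, "wz": 0, "claw": 0}, {"x": 0, "y": -7.0, "z": -14, "wx": 0, "wy": 0, "wz": 0, "claw": 0}, {"x": 0, "y": -13.0, "z": -18, "wx": 0, "wy": 0, "wz": 0, "claw": 0}, {"x": 0, "y": -19.0, "z": -20, "wx": 0, "wy": 0, "wz": 0, "claw": 0}, {"x": 0, "y": -22.0, "z": -20, "wx": 0, "wy": 0, "wz": 0, "claw": 0}, {"x": 0, "y": -22.0, "z": -20, "wx": 0, "wy": 0, "wz": 0, "claw": 0}, {"x": 0, "y": -22.0, "z": -20, "wx": 0, "wy": 0, "wz": 0, "claw": 0}]'

```text
clock: 23.8
position: [0.5613, 0.4191, 0.2376]
tool_rot: [-3.141, -0.005, -0.139]
force: [0.4, -0.6, 0.5]
grip_width: 0.0004
```

Run:
```python
from h import *
st()
shot("pics/c1.png",x=245,y=205,w=110,h=100,k=6); f=bot.grab_frame("top"); cv2.imwrite("pics/c2.png",f["pixels"][:,:,::-1]);cv2.imwrite("pics/c3.png",cv2.resize(f["pixels"][190:250,225:325,::-1],None,fx=8,fy=8,interpolation=cv2.INTER_CUBIC))
```

```text
23.8 pos [0.5613 0.4191 0.2376] rpy [-179.97   -0.29   -7.94] F [ 0.36 -0.56  0.52] w 0.0004
```

View pics/c1.png

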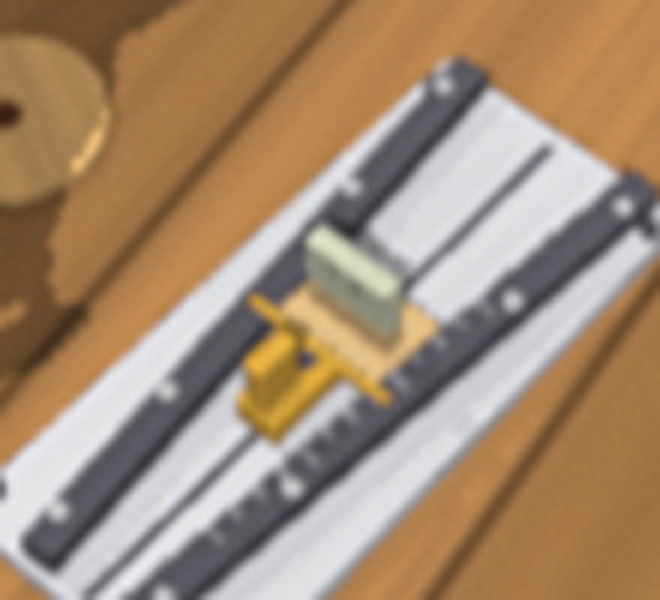

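View pics/c2.png

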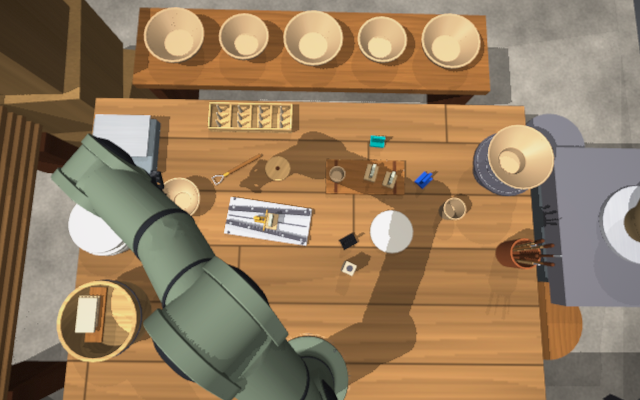

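View pics/c3.png

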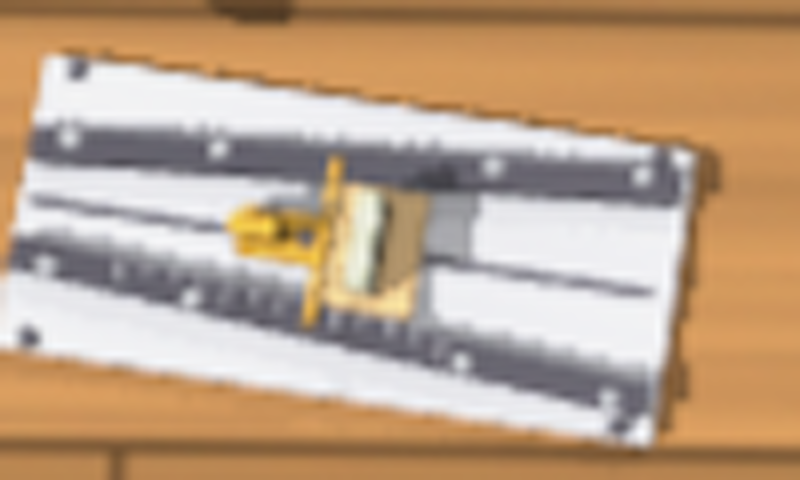

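In the final views the cursor's face is against the tile's foot, with the bar at crop (320,240) in the top view. The foot's front edge is at the same pixel columns as before (about 265-268), so the tile wasn't pushed back. The board tiles and the other items stand where they were, and the arm is clear. I'm handing in.

```bash
python3 -c "
from h import *
print(bot.job_done())"
```

```text
the job is handed in; nothing more can be done
None
```

The tile from the bat is wedged flat and square in the gauge, the cursor's face stands against its foot, and the job is handed in at about 24 s of the 56 s.

- **Wedging:** I carried the tile by its web, set it in the wide mouth, let go, and slid it with shut fingers low on the rear of its foot. It stopped advancing at a final push of 6.8 N, kept modest to stay under the 25 N fence limit.
- **Reading:** its front edge stands at about gauge y = +7 mm, so the fired width is about 53.4 mm. That comes from the finger position and my camera estimate of the gauge's place, so it is good to about half a millimetre. I did not read the index scale.
- **Cursor:** I pushed it from behind its tab in 0.3–0.4 mm steps at the end. The push rose from about 1.5 N to 3.2 N and the cursor stopped within 0.3 mm of where I predicted contact, so I stopped there.
- **Last checks:** in the top view the tile's foot was at the same pixels before and after the cursor came up. The two board tiles and the bystanders showed no visible movement, and the arm was clear.

**Not checked or disagreed:**
- I could not measure the fence forces directly. The only evidence for them is that the tile held against the push and against the cursor.
- The side and top cameras disagreed by about 3 mm along the slot, so I trusted force and finger position for the final contacts.
- One early move call was refused for missing keys and moved nothing.
- Setting the tile on the bed briefly gave about 27 N downward at the tool before I eased off.

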